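# Crank up the frame clamp

## Robot

A 7-joint arm with a two-finger parallel gripper is mounted at the origin on the work surface. World frame = base frame: x ahead of the robot, y to its left, z up, the work surface at z = 0. Lengths are in m, angles in rad, forces in N, time in s.
With the tool pointing down it reaches from about 0.4 to 0.85 m from the base axis. Payload 10.4 kg.
Tool frame: the origin (TCP) lies between the finger pads; the fingertips stand 17 mm ahead of it and the grasp point (between the pads) lies 2 mm behind it; z points along the fingers, y is the direction in which the jaws open and shut (so a half turn about z gives the same grasp; the last joint's range is limited). The gripper opens to 85 mm and grips with 20 to 120 N. Pads are 22 mm wide; open, the fingers measure 114 mm over their backs; the gripper's body (76 mm by 85 mm) begins 54 mm behind the grasp point. The pads swing forward as they close: fully open they stand 13 mm farther back than shut.
Start: joints at [1.142, 0.332, -0.065, 1.46, 0.022, 1.35, -0.088], TCP at [0.247, -0.574, 0.222] pointing down, gripper open.
Joint ranges: [-2.6, 2.6], [-0.5, 2.12], [-1.47, 1.34], [0.16, 2.42], [-1.27, 4.41], [0.06, 2.06], [-2.6, 2.6]. Speed limits (rad/s): [2.22, 2.22, 2.79, 2.79, 3.14, 3.14, 3.14].

## Interface

Orientations are given as a unit quaternion [x, y, z, w].
In Python, from workcell import manip gives the robot as it stands.
- The arm moves only by the tool jog_arm, never from a script. Its argument "steps" is one flat list of numbers, 5 for each row, row after row: the finger opening in m, from 0 to 0.0854, then the shift along the tool's x, y, z in m, then the turn about the tool's z in rad. In form: [gripper, x, y, z, twist, gripper, x, y, z, twist, ...]. A call has exactly 10 rows; each row is the pose to reach, as a shift and turn from the pose commanded when the call began, along the tool's axes at that moment; what a row does not reach only later rows make up. A row lasts 1/10 s, in which the tool goes at most 50 mm and 8.59 degrees, less where a joint would pass 70% of its speed; a pose out of reach is approached as far as the arm can. A call with a gripper value outside its range is refused whole. The fingers move at their own pace and stop on an object; "grip_force" is the grip in N (left out, the last holds). Time passes only in rows, so rows that repeat a pose let the fingers close, or fill a call up. It gives the time, the measured TCP pose, the force and the opening at its end, in the units of the state.
- manip.get_obs(): the state, without advancing time (a new reading comes with each control period).
- manip.camera(name): name is "side" or "top"; returns (picture, depth): 384x512x3 uint8, red, green, blue; 384x512 float32, m along the optical axis (not along the pixel's ray), 0 where there is no reading.
- manip.calibration(name): a dict with "mtx" (3x3 intrinsics, pixels), "world_to_cam" (4x4, takes a point from world to camera coordinates). Camera axes: x right, y down, z forward; pixel columns grow to the right and rows downward; lengths in m; the calibration is good to about 2 mm. A picture is of the moment at which its call begins. calibration takes no time and is no camera call.
- manip.hand_in(): hands the job in, once; it reports no verdict.
The state is a dict: "clock": time; "joint_pos": joint angles; "joint_velocities": joint speeds; "tau": joint torques, N m; "position": TCP position; "ee_rot": TCP orientation; "ft_force": force on the tool from outside, world axes, zero at the start; "torque": the same for the moment, N m; "grip_width": opening from 0.0 (shut) to 1.0 (fully open).
Only numpy, scipy, OpenCV 4.12 (cv2) and the standard library are available. Lean on these libraries where they do the work, as an engineer would, in place of code of your own. Each camera call takes 0.05 s, during which the arm holds its last target.

## Task

Fit the loose crank fully down onto the square shaft of the frame clamp and wind it clockwise through full turns until the frame is squared up against the far fence and the orange sprung pad is pressed about half way into the jaw, not bottomed out. Only turn the shaft with the crank; let go and leave the crank on it. Leave the jar, the bottle and the brush alone.

Things in the scene. Friction and masses are not known exactly. Their poses are not given: they have to be found in the camera images.
- clamp: Grey and green bench clamp for picture frames, bolted down. Origin on the vertical shaft axis at table height, z up. Bed 170 mm wide (x), 12 mm thick, y = -50 to +285 mm. Gearbox 80 x 80 mm round the origin, top at 60 mm. The green jaw (top at 48 mm) moves along +y to the fixed fence, inner face at y = 252 mm. Pad face at y = 92 mm plus jaw value minus pad value.
- seat (a point): Centre of the steel collar on top of the gearbox, 62 mm above the table, fixed to the clamp. The shaft stands up from here on the same axis: a 16 mm square, 23 mm tall, with a round pilot on it. The crank is fully on when its origin lies here.
- pilot (a point): Tip of the round brass pilot (13 mm diameter, 5 mm tall) on top of the square, 28 mm above seat. The angle at which the square stands differs each time and is not reported: the crank rests on the square, 23 mm above seat, until turned to match (four angles 90 degrees apart, about 7 degrees play either way). The shaft resists turning with 0.2 N m, so a lightly pressed crank slips round on it.
- crank: Removable crank, about 0.4 kg, standing on the table upright as used. Origin: centre of the open underside of its hub, z up; arm along +x. Dark hub 34 x 34 mm, 45 mm tall, with a square socket 18 mm wide, 30 mm deep, open below. Aluminium arm 18 mm wide, at 33 to 45 mm height, out to x = 96 mm.
- grip (a point): Middle of the yellow grip block on top of the crank's hub, on the socket axis, 61 mm above the hub's underside. The block is 34 mm along the crank's x, 22 mm along its y, and 32 mm tall (45 to 77 mm).
- handle (a point): Middle of the crank's black upright handle sleeve, 85 mm from the socket axis along the crank's x, 83 mm above the hub's underside. Sleeve 24 mm in diameter, 64 mm tall (51 to 115 mm); it spins freely about its own upright axis.
- jaw (a joint): Travel of the jaw towards the fence in m; 0 is fully back, the start is up to 0.008. One full turn of the crank clockwise seen from above moves it 18 mm on (anticlockwise moves it back); it is self-locking, limit 0.055. The frame begins to be squeezed at about 0.040.
- pad (a joint): How far the orange sprung pad (140 x 26 mm face) is pressed back into the jaw, in m: 0 free, 0.008 bottomed out; the spring gives 6 N per mm.
- frame: Dark wooden picture frame with a blue print, 150 (x) x 120 (y) x 18 mm, lying loose on the clamp bed between pad and fence. Origin: centre of its underside. Its y runs along the clamp's y, to within a few degrees at first; squeezed against the fence its origin is at y = 192 mm in the clamp's frame.
- jar: Bystander: amber jar with a red lid, 68 mm diameter, 95 mm tall, origin at the centre of its underside.
- bottle: Bystander: amber bottle with a blue cap, 64 mm diameter, 190 mm tall, origin at the centre of its underside.
- brush: Bystander: glue brush 180 mm long lying on the table along its x, origin at the middle of its underside.
Not all that is in view belongs to the job. There is more than one size of the crank; the job needs the smaller.

How it is judged:
On the way, in this order (a step that is already met when the one before it is completed fails the run):
1. the crank sits fully down on the square shaft (z of crank in the frame of seat between -0.005 and 0.004 m and horizontal distance between crank and seat below 0.004 m and angle between crank's own z axis and vertical below 0.12 rad), for 0.2 s.
2. the jaw is wound on past 25 mm with the crank on the shaft (value of joint jaw above 0.025 m and z of crank in the frame of seat between -0.005 and 0.012 m and horizontal distance between crank and seat below 0.008 m and angle between crank's own z axis and vertical below 0.12 rad), for 0.1 s.
At the end, for the whole second after the job is handed in: The crank sits on the square shaft (within 6 mm of fully down), at rest; the frame lies flat on the bed, against the fence within 3 mm and square within 0.03 rad; the pad is pressed in between 2.2 and 7.2 mm of its 8 mm (z of crank in the frame of seat between -0.005 and 0.006 m and horizontal distance between crank and seat below 0.004 m and angle between crank's own z axis and vertical below 0.12 rad and value of joint pad between 0.0022 and 0.0072 m and y of frame in the frame of clamp above 0.189 m and z of frame in the frame of clamp below 0.016 m and angle between the y axis of frame and the y axis of clamp, either way round below 0.03 rad and linear speed of crank below 0.02 m/s); the robot touches nothing.
It fails at once if the jaw is wound on without the crank on the shaft (value of joint jaw above 0.012 m and (z of crank in the frame of seat above 0.018 m or horizontal distance between crank and seat above 0.012 m)).
It fails at once if the jar is disturbed (moved more than 30 mm) (distance of jar from where it was at the start of the episode above 0.03 m).
It fails at once if the bottle is disturbed (moved more than 30 mm) (distance of bottle from where it was at the start of the episode above 0.03 m).
It fails at once if the brush is disturbed (moved more than 30 mm) (distance of brush from where it was at the start of the episode above 0.03 m).
It also fails if it takes over 72 s, if anything falls off the work surface, if the arm or the gripper's body presses on something with over 40 N, if the wrist force passes 120 N, or if a joint passes its speed limit or range.

## Working session

There is one attempt and no reset: what is moved stays moved. The work goes in short steps, Python scripts to look and compute and a tool call to move; the robot and the scene stay as the last step left them, time stands still between calls to the robot, and variables do not carry over. Pictures are saved under pics/ and viewed, and the job is handed in when it is done.

Besides the shell and the picture viewer there is one more tool, called after "Call:" as a command line: name --argument value ..., lists and objects as JSON in quotes. jog_arm: Moves the arm, as the interface text tells. Its arguments: {"type":"object","properties":{"steps":{"type":"array"},"grip_force":{"type":"number"}},"required":["steps"]}

```bash
mkdir -p pics; ls; cat > h.py <<'E'
import numpy as np, cv2
from workcell import manip
def snap(n,f):
    p,d=manip.camera(n); np.save(f'pics/{f}.npy',d); cv2.imwrite(f'pics/{f}.png',p[:,:,::-1]); return p,d
def crop(f,x0,y0,x1,y1,s):
    im=cv2.imread(f'pics/{f}.png')[y0:y1,x0:x1]
    cv2.imwrite(f'pics/{f}_c{x0}_{y0}.png',cv2.resize(im,None,fx=s,fy=s,interpolation=cv2.INTER_CUBIC))
def ray(n,u,v):
    c=manip.calibration(n);K=np.array(c['mtx']);T=np.array(c['world_to_cam']);R=T[:3,:3];t=T[:3,3]
    d=R.T@np.linalg.inv(K)@np.array([u,v,1.]);o=-R.T@t; return o,d
def atz(n,u,v,z):
    o,d=ray(n,u,v); return o+d*(z-o[2])/d[2]
def px(n,P):
    c=manip.calibration(n);K=np.array(c['mtx']);T=np.array(c['world_to_cam']);q=K@(T[:3,:3]@np.array(P)+T[:3,3]);return q[:2]/q[2]
def cloud(n,d):
    v,u=np.mgrid[0:d.shape[0],0:d.shape[1]];o,_=ray(n,0,0)
    c=manip.calibration(n);K=np.array(c['mtx']);R=np.array(c['world_to_cam'])[:3,:3]
    p=np.stack([u,v,np.ones_like(u)],-1)@np.linalg.inv(K).T@R
    return o+p*d[...,None]
def tri(a,b):
    (n1,u1,v1),(n2,u2,v2)=a,b
    o1,d1=ray(n1,u1,v1);o2,d2=ray(n2,u2,v2)
    s=np.linalg.lstsq(np.stack([d1,-d2],1),o2-o1,rcond=None)[0]
    return (o1+d1*s[0]+o2+d2*s[1])/2, np.linalg.norm(o1+d1*s[0]-o2-d2*s[1])
E
python3 - <<'E'
from h import *
snap('top','t0');snap('side','s0')
for n in('top','side'):print(ray(n,256,192), manip.calibration(n)['mtx'])
o=manip.get_obs();print(o)
E
```

```text
pics
(array([ 0.39692004, -0.0310462 ,  1.04872483]), array([ 0.10506304, -0.02541047, -0.99425792])) [[352.02848573   0.         250.9929084 ]
 [  0.         352.02848573 190.05817727]
 [  0.           0.           1.        ]]
(array([0.11156291, 0.74404233, 0.82830978]), array([ 0.32164685, -0.68893753, -0.64963691])) [[444.88431163   0.         256.54201498]
 [  0.         444.88431163 187.16242031]
 [  0.           0.           1.        ]]
{'clock': 0.1, 'joint_pos': array([ 1.1423949 ,  0.33274767, -0.06472655,  1.46086854,  0.02159862,
        1.34987136, -0.08853548]), 'joint_velocities': array([-0.00225533, -0.00107955,  0.00012843, -0.00079283, -0.00045505,
       -0.00040549,  0.00148086]), 'tau': array([ 1.51176966e-03, -6.26750779e+01,  4.92741633e-02, -3.92429852e+01,
        1.62235141e-02,  7.03603146e-03, -1.21161023e-06]), 'position': array([ 0.24659943, -0.57392218,  0.2213283 ]), 'ee_rot': array([ 9.79485114e-01,  2.01515635e-01, -1.42753552e-04, -5.82481820e-04]), 'ft_force': array([ 1.00778638, -0.51493456,  0.16188501]), 'torque': array([ 0.02684436, -0.06719217, -0.00700758]), 'grip_width': 0.9983874746087129}
```

View pics/t0.png

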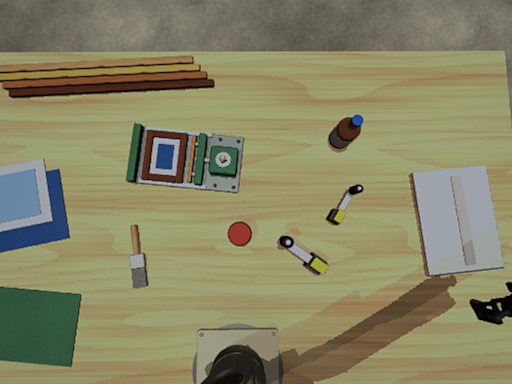

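View pics/s0.png

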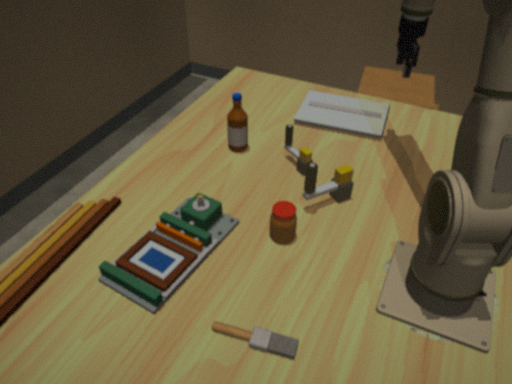

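The top view shows the clamp with its shaft near (223,160), the jar at (240,233), the bottle near (350,130), and the brush near (137,260). There are two cranks, with hubs near (318,263) and (337,215). I'll enlarge these areas next.

```bash
python3 - <<'E'
from h import *
crop('t0',265,170,375,285,6);crop('t0',115,110,255,205,5)
crop('s0',265,110,365,210,6);crop('s0',90,180,250,310,5)
d=np.load('pics/t0.npy');C=cloud('top',d)
for u,v in [(318,263),(320,268),(287,242),(300,252),(337,215),(334,217),(357,188),(345,202),(223,160),(214,160),(236,132),(240,233)]:print(u,v,C[v,u].round(3))
E
```

```text
318 263 [ 0.306 -0.218  0.1  ]
320 268 [ 0.293 -0.223  0.101]
287 242 [ 0.364 -0.131  0.149]
300 252 [ 0.333 -0.177  0.058]
337 215 [ 0.434 -0.279  0.076]
334 217 [ 0.429 -0.271  0.076]
357 188 [ 0.504 -0.325  0.116]
345 202 [ 0.472 -0.313  0.041]
223 160 [0.59  0.035 0.081]
214 160 [0.594 0.062 0.061]
236 132 [ 0.693  0.001 -0.002]
240 233 [ 0.387 -0.011  0.096]
```

View pics/t0_c265_170.png

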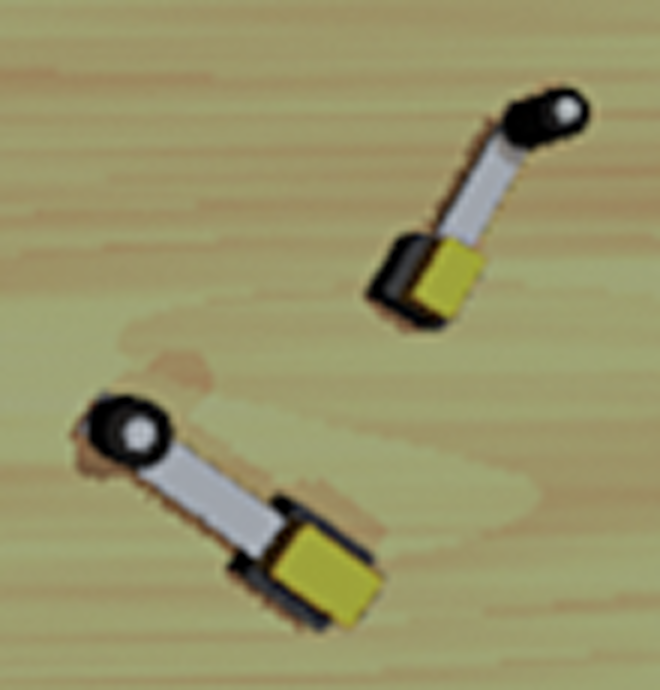

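View pics/t0_c115_110.png

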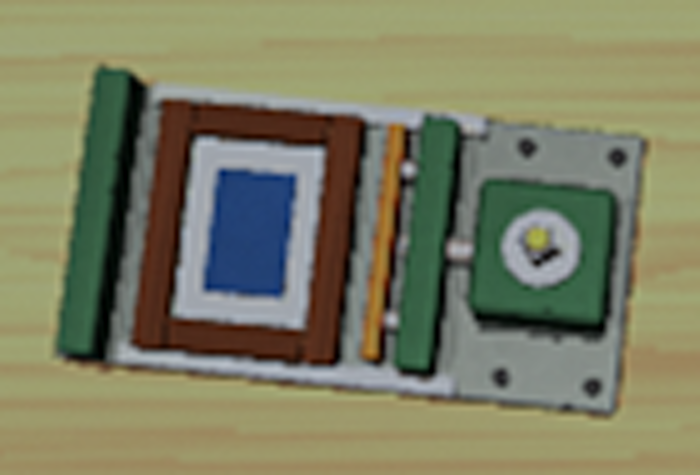

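View pics/s0_c265_110.png

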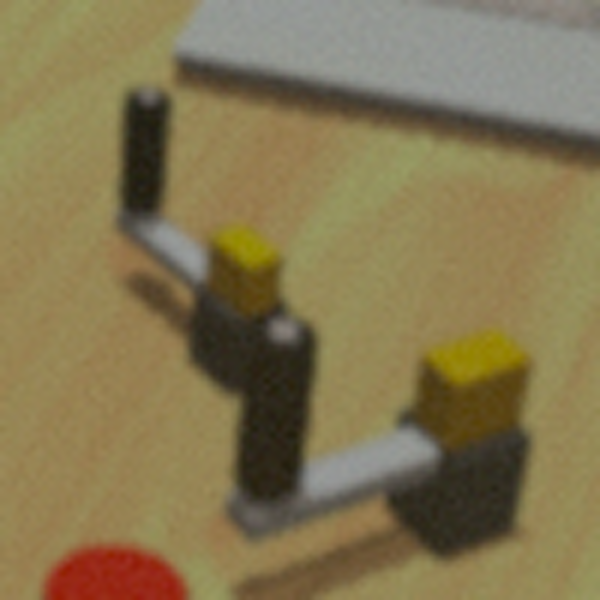

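View pics/s0_c90_180.png

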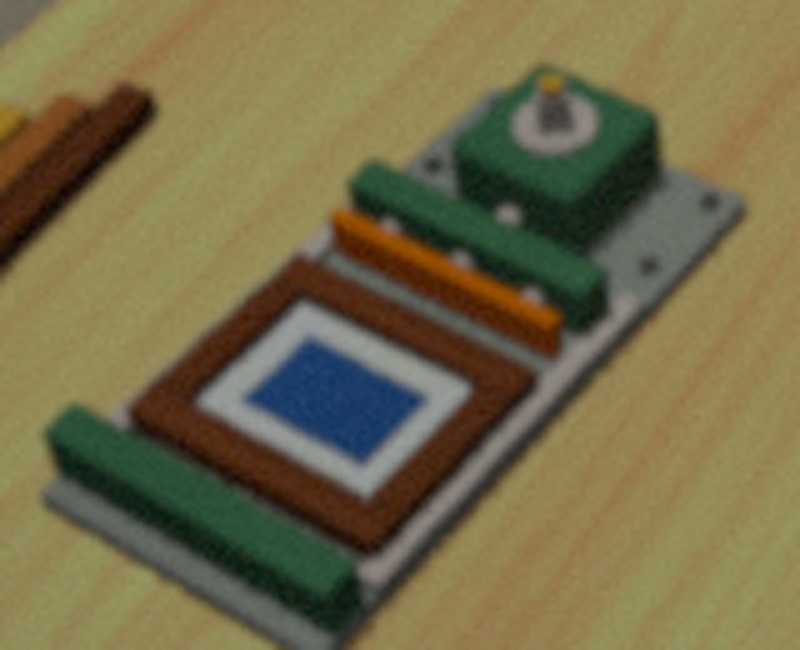

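```bash
python3 - <<'E'
from h import *
T=lambda x,y,s=6,ox=265,oy=170:(ox+(x+.5)/s-.5,oy+(y+.5)/s-.5)
g=[T(*p) for p in [(440,237),(487,255),(455,322),(408,298)]]
P=np.array([atz('top',*p,0.077) for p in g]);print(P.round(4));print('grip',P.mean(0), [np.linalg.norm(P[i]-P[i-1]).round(4) for i in range(4)])
sg=[T(x,y,6,265,110) for x,y in [(210,245),(240,222),(283,248),(252,272)]]
c=np.mean(sg,0);ct=np.mean(g,0)
print('tri grip top',tri(('top',*ct),('side',*c)))
print('tri handle top',tri(('top',*T(567,108)),('side',*T(148,93,6,265,110))))
print('tri pilot',tri(('top',*T(538,237,5,115,110)),('side',*T(551,80,5,90,180))))
print('collar', tri(('top',*T(541,247,5,115,110)),('side',*T(556,125,5,90,180))), atz('top',*T(541,247,5,115,110),.062))
for n in ('top','side'):
    C=cloud(n,np.load(f'pics/{n[0]}0.npy'))
    # yellow top
    m=(abs(C[...,0]-.43)<.05)&(abs(C[...,1]+.28)<.04)&(abs(C[...,2]-.076)<.004)
    q=C[m];r=cv2.minAreaRect((q[:,:2]*1000).astype('f4'));print(n,'grip',m.sum(),r,q[:,2].mean())
    m=(abs(C[...,0]-.5)<.05)&(abs(C[...,1]+.32)<.05)&(abs(C[...,2]-.115)<.004)
    print('handle',m.sum(),C[m].mean(0))
    m=(abs(C[...,0]-.59)<.06)&(abs(C[...,1]-.035)<.06)&(abs(C[...,2]-.061)<.005)
    q=C[m];r=cv2.minAreaRect((q[:,:2]*1000).astype('f4'));print('box',m.sum(),r,q[:,2].mean())
    m=(abs(C[...,0]-.59)<.06)&(abs(C[...,1]-.035)<.06)&(C[...,2]>.078)
    print('shaft',m.sum(),C[m].mean(0),C[m].max(0))
# clamp axis from bed edges (top): crop corners of fence & bed
e=[T(x,y,5,115,110) for x,y in [(645,138),(615,413),(453,393),(488,120)]]
E=np.array([atz('top',*p,.012) for p in e]);print(E.round(4))
f=[T(x,y,5,115,110) for x,y in [(100,66),(134,74),(103,358),(60,352)]]
print('fence',np.array([atz('top',*p,.048) for p in f]).round(4))
E
```

```text
[[ 0.4503 -0.2822  0.077 ]
 [ 0.4418 -0.3036  0.077 ]
 [ 0.4112 -0.2876  0.077 ]
 [ 0.4223 -0.2664  0.077 ]]
grip [ 0.43138246 -0.28494431  0.077     ] [np.float64(0.0321), np.float64(0.023), np.float64(0.0345), np.float64(0.024)]
tri grip top (array([ 0.43220966, -0.28458497,  0.07712237]), np.float64(0.0018300082034116234))
tri handle top (array([ 0.50531675, -0.32980396,  0.11909737]), np.float64(0.0010566527409551715))
tri pilot (array([0.5968619 , 0.03720928, 0.09132205]), np.float64(0.001672912850248254))
collar (array([0.59686697, 0.03743684, 0.06106716]), np.float64(0.0006441645032098852)) [0.59637599 0.03724194 0.062     ]
top grip 99 ((430.6344909667969, -284.6562805175781), (21.634307861328125, 33.99127960205078), 58.501495361328125) 0.0762288615722987
handle 54 [ 0.50256363 -0.3290186   0.11485024]
box 652 ((594.4080200195312, 38.4715576171875), (79.1397705078125, 78.80890655517578), 84.41948699951172) 0.05982786373932079
shaft 36 [0.59361592 0.03847688 0.08620312] [0.60392988 0.04902509 0.09185037]
side grip 60 ((432.7593994140625, -284.14605712890625), (23.978626251220703, 34.69705581665039), 49.26911544799805) 0.07631152625083404
handle 31 [ 0.50436491 -0.32494378  0.11521986]
box 582 ((594.8675537109375, 41.15739059448242), (82.78484344482422, 80.94991302490234), 83.34288024902344) 0.06081513944934042
shaft 50 [0.59436916 0.04233061 0.08600625] [0.60714648 0.04901763 0.09391051]
[[ 0.6728 -0.0219  0.012 ]
 [ 0.5063 -0.0031  0.012 ]
 [ 0.519   0.0928  0.012 ]
 [ 0.6845  0.0726  0.012 ]]
fence [[0.7081 0.2949 0.048 ]
 [0.7032 0.275  0.048 ]
 [0.5364 0.2884 0.048 ]
 [0.5401 0.313  0.048 ]]
```

```bash
python3 - <<'E'
from h import *
C=cloud('top',np.load('pics/t0.npy'))
for u,v in [(356,121),(345,140),(343,143)]:print(u,v,C[v,u].round(3))
for n,f,u,v in [('top','t0',223,159),('side','s0',200,201)]:
    im=cv2.imread(f'pics/{f}.png')[v-13:v+13,u-13:u+13]
    im=cv2.resize(im,None,fx=24,fy=24,interpolation=cv2.INTER_CUBIC)
    a=np.clip(im.astype(float)*1.3,0,255).astype('u1');cv2.imwrite(f'pics/sh_{n}.png',a)
E
```

```text
356 121 [ 0.667 -0.308  0.186]
345 140 [ 0.637 -0.3    0.11 ]
343 143 [ 0.637 -0.303  0.079]
```

View pics/sh_top.png

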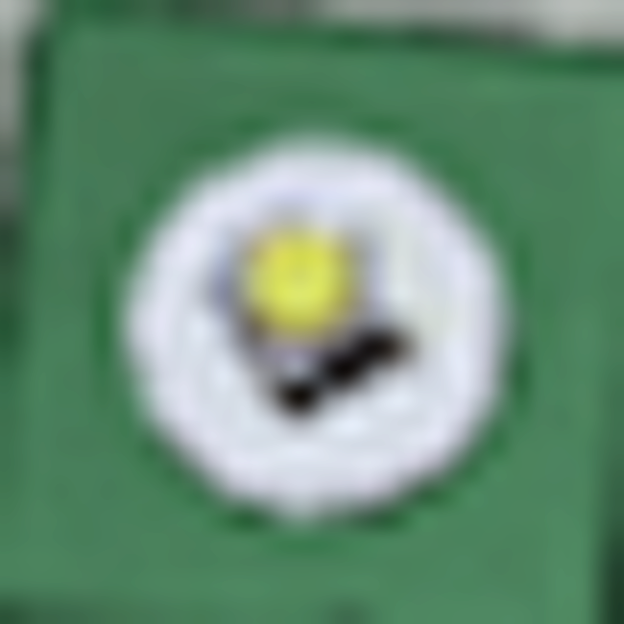

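View pics/sh_side.png

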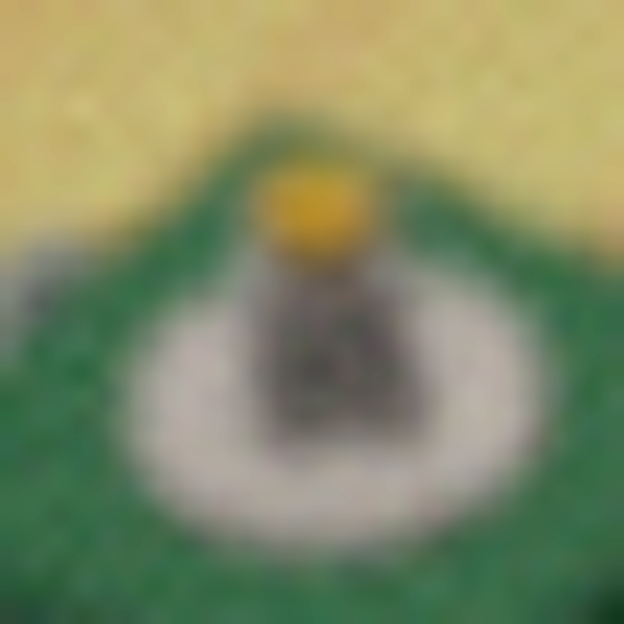

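```bash
python3 - <<'E'
from h import *
f=lambda u,v,x,y:(u-13+(x+.5)/24-.5,v-13+(y+.5)/24-.5)
A=atz('top',*f(223,159,295,402),.062);B=atz('top',*f(223,159,408,342),.062)
d=B-A;print(A,B,np.linalg.norm(d),np.degrees(np.arctan2(d[1],d[0]))%90)
A=atz('side',*f(200,201,262,440),.062);B=atz('side',*f(200,201,428,438),.062)
d=B-A;print(A,B,np.linalg.norm(d),np.degrees(np.arctan2(d[1],d[0]))%90)
# predicted squares overlay
for n,F,u,v in [('top','t0',223,159),('side','s0',200,201)]:
  ims=[]
  for ang in (10,25,40,55,70,85):
    im=cv2.imread(f'pics/sh_{n}.png')
    a=np.radians(ang)
    for z in(.062,.085):
      pts=[]
      for k in range(4):
        t=a+np.pi/4+k*np.pi/2
        p=px(n,[.5963+.0113*np.cos(t),.0374+.0113*np.sin(t),z]);pts.append([(p[0]-u+13+.5)*24-.5,(p[1]-v+13+.5)*24-.5])
      cv2.polylines(im,[np.int32(pts)],True,(0,0,255) if z>.08 else (255,0,0),3)
    cv2.putText(im,str(ang),(20,60),0,2,(255,255,255),3)
    ims.append(cv2.resize(im[100:560,100:560],(260,260)))
  cv2.imwrite(f'pics/ov_{n}.png',np.vstack([np.hstack(ims[:3]),np.hstack(ims[3:])]))
E
```

```text
[0.58694563 0.04004863 0.062     ] [0.59407344 0.0266624  0.062     ] 0.015165647518460945 28.03408246757951
[0.6018486  0.04622672 0.062     ] [0.58617179 0.03821717 0.062     ] 0.017604411296408745 27.06325871808812
```

View pics/ov_top.png

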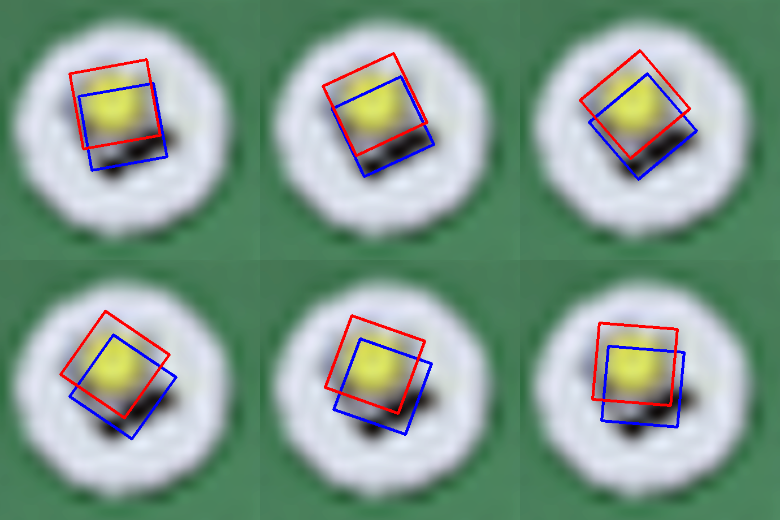

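View pics/ov_side.png

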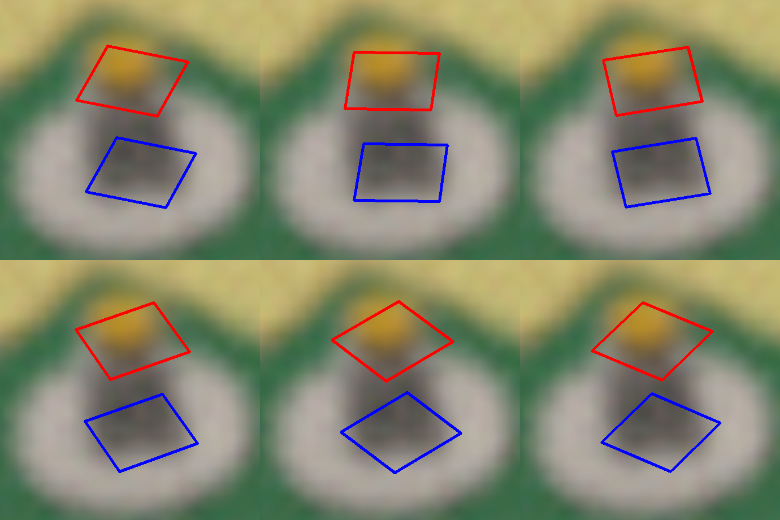

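The dark shaft face in the top view, (295,402) to (408,342) in the enlarged crop, and the bottom edge in the side view both put the square at about 27°. The smaller crank is the one at (0.4315,-0.2847), with its top at 77 mm and yaw of about -31°. I'll work out the approach next.

```bash
cat >> h.py <<'E'
from scipy.spatial.transform import Rotation as Ro
def delta(P):
    o=manip.get_obs();R=Ro.from_quat(o['ee_rot']).as_matrix()
    y=R[:,1];print('t',o['clock'],'tcp',o['position'].round(4),'yaw_y deg',np.degrees(np.arctan2(y[1],y[0])).round(2),'j7',o['joint_pos'][6].round(3),'F',o['ft_force'].round(1),'M',o['torque'].round(2),'w',round(o['grip_width'],3),'tilt',np.degrees(np.arccos(-R[2,2])).round(2))
    d=R.T@(np.array(P)-o['position']);print('delta tool',d.round(4));return d
E
python3 -c "
from h import *
delta([.4315,-.2847,.16])"
```

```text
t 0.1 tcp [ 0.2466 -0.5739  0.2213] yaw_y deg -66.75 j7 -0.089 F [ 1.  -0.5  0.2] M [ 0.03 -0.07 -0.01] w 0.998 tilt 0.07
delta tool [ 0.2841 -0.1927  0.0615]
```

Call:
jog_arm --steps '[0.0854,0.04,-0.027,0.0,-0.149,0.0854,0.08,-0.054,0.0,-0.298,0.0854,0.12,-0.081,0.01,-0.447,0.0854,0.16,-0.108,0.02,-0.596,0.0854,0.2,-0.135,0.03,-0.745,0.0854,0.235,-0.16,0.04,-0.894,0.0854,0.265,-0.18,0.05,-1.043,0.0854,0.284,-0.193,0.06,-1.192,0.0854,0.284,-0.193,0.06,-1.341,0.0854,0.284,-0.193,0.06,-1.49]'

```text
clock: 1.1
position: [0.4316, -0.2837, 0.1614]
ee_rot: [0.58, 0.815, 0.0, -0.001]
ft_force: [-0.7, -1.0, 0.0]
grip_width: 0.997
```

```bash
python3 -c "
from h import *
delta([.4315,-.2847,.065])"
```

```text
t 1.1 tcp [ 0.4316 -0.2837  0.1614] yaw_y deg 19.09 j7 0.765 F [-0.7 -1.   0. ] M [-0.01  0.05  0.02] w 0.997 tilt 0.07
delta tool [-0.001  -0.0004  0.0964]
```

Call:
jog_arm --steps '[0.0854,-0.001,0,0.0,-0.149,0.0854,-0.001,0,0,-0.298,0.0854,-0.001,0,0.0,-0.447,0.0854,-0.001,0,0.01,-0.596,0.0854,-0.001,0,0.03,-0.693,0.0854,-0.001,0,0.055,-0.693,0.0854,-0.001,0,0.08,-0.693,0.0854,-0.001,0,0.096,-0.693,0.0854,-0.001,0,0.096,-0.693,0.0854,-0.001,0,0.096,-0.693]'

```text
clock: 2.1
position: [0.4319, -0.2857, 0.0663]
ee_rot: [0.273, 0.962, 0.0, -0.0]
ft_force: [-0.3, 0.4, 0.6]
grip_width: 0.996
```

```bash
python3 -c "
from h import *
delta([.4315,-.2847,.065])
snap('side','s1');crop('s1',265,90,365,190,6);snap('top','t1');crop('t1',305,170,375,235,8)"
```

```text
t 2.1 tcp [ 0.4319 -0.2857  0.0663] yaw_y deg 58.33 j7 1.391 F [-0.3  0.4  0.6] M [-0.04 -0.    0.01] w 0.996 tilt 0.02
delta tool [0.0008 0.0007 0.0013]
```

View pics/s1_c265_90.png

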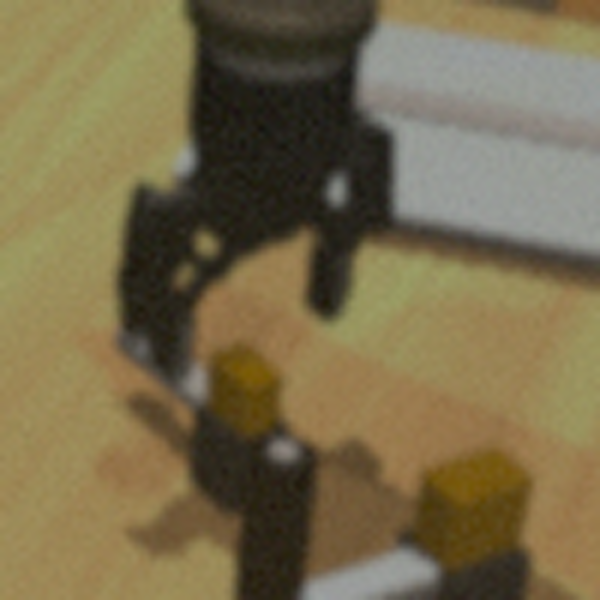

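View pics/t1_c305_170.png

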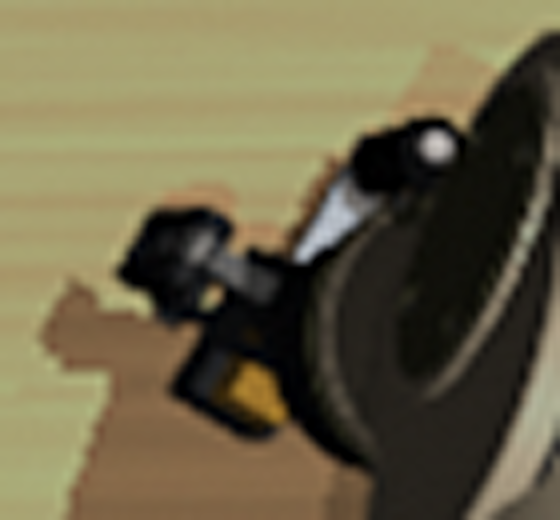

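The open fingers straddle the yellow block, left finger at crop (160,350), right at (325,310), block at (245,390). I'll close now.

Call:
jog_arm --steps '[0.0,0,0,0.001,0,0.0,0,0,0.001,0,0.0,0,0,0.001,0,0.0,0,0,0.001,0,0.0,0,0,0.001,0,0.0,0,0,0.001,0,0.0,0,0,0.001,0,0.0,0,0,0.001,0,0.0,0,0,0.001,0,0.0,0,0,0.001,0]' --grip_force 60

```text
clock: 3.2
position: [0.432, -0.286, 0.0654]
ee_rot: [0.273, 0.962, -0.0, 0.0]
ft_force: [-1.1, -0.9, 6.4]
grip_width: 0.22
```

```bash
python3 -c "
from h import *
delta([.4315,-.2847,.19])"
```

```text
t 3.2 tcp [ 0.432  -0.286   0.0654] yaw_y deg 58.32 j7 1.39 F [-1.1 -0.9  6.4] M [0.02 0.3  0.04] w 0.22 tilt 0.04
delta tool [ 0.001   0.0008 -0.1246]
```

Call:
jog_arm --steps '[0.0,0,0,-0.01,0,0.0,0,0,-0.03,0,0.0,0,0,-0.05,0,0.0,0,0,-0.075,0,0.0,0,0,-0.1,0,0.0,0,0,-0.12,0,0.0,0,0,-0.125,0,0.0,0,0,-0.125,0,0.0,0,0,-0.125,0,0.0,0,0,-0.125,0]'

```text
clock: 4.2
position: [0.4312, -0.2854, 0.1887]
ee_rot: [0.273, 0.962, 0.0, -0.001]
ft_force: [0.8, -0.4, -3.3]
grip_width: 0.216
```

```bash
python3 -c "
from h import *
delta([.596,.0375,.19])
snap('side','s2');crop('s2',225,50,345,180,5);snap('top','t2');crop('t2',305,140,395,235,7)"
```

```text
t 4.2 tcp [ 0.4312 -0.2854  0.1887] yaw_y deg 58.33 j7 1.454 F [ 0.8 -0.4 -3.3] M [ 0.03  0.01 -0.01] w 0.216 tilt 0.12
delta tool [ 0.0292  0.3614 -0.0012]
```

View pics/s2_c225_50.png

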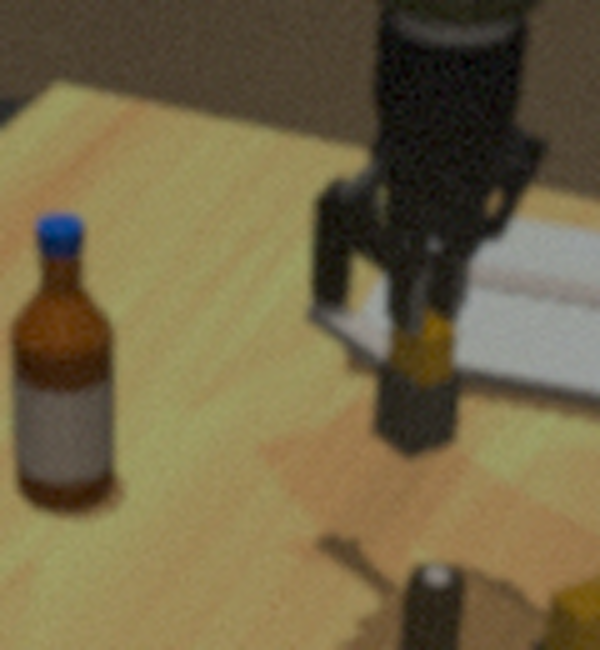

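View pics/t2_c305_140.png

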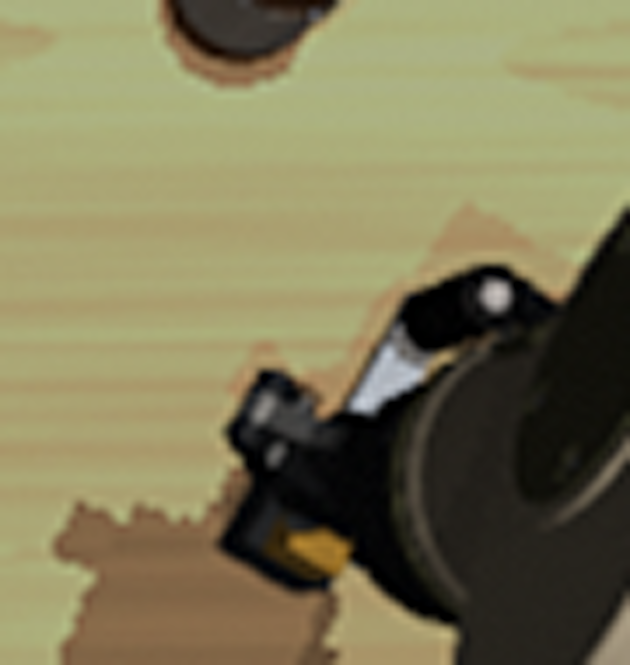

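```bash
python3 - <<'E'
from h import *
d=np.load('pics/t2.npy');C=cloud('top',d)
m=(abs(C[...,0]-.5)<.05)&(abs(C[...,1]+.33)<.03)&(abs(C[...,2]-.238)<.005)
v,u=np.nonzero(m);print(m.sum(),C[m].mean(0),u.mean(),v.mean(), 305+495.5/7,140+296.5/7)
h=atz('top',305+495.5/7-.5,140+296.5/7-.5,.239);print(h)
t=np.array([.4312,-.2854]);
for q in (h[:2],C[m].mean(0)[:2]):
  e=q-t;print(np.linalg.norm(e),np.degrees(np.arctan2(e[1],e[0])))
c=cloud('side',np.load('pics/s2.npy'))
m=(abs(c[...,0]-.5)<.06)&(abs(c[...,1]+.33)<.05)&(abs(c[...,2]-.235)<.006);print(m.sum(),c[m].mean(0))
# hub lower corner: side front edge lowest
for n in(c,C):
  m=(abs(n[...,0]-.43)<.04)&(abs(n[...,1]+.285)<.04)&(n[...,2]>.1)&(n[...,2]<.165)
  print(m.sum(),n[m].min(0),n[m].max(0))
E
```

```text
67 [ 0.50298798 -0.327099    0.23663315] 373.76119402985074 182.44776119402985 375.7857142857143 182.35714285714286
[ 0.50403492 -0.32986779  0.239     ]
0.08533645149807811 -31.40525117713247
0.08301999778062212 -30.15072857240375
16 [ 0.50899028 -0.32140336  0.2344609 ]
222 [ 0.40924066 -0.30561259  0.122004  ] [ 0.46853467 -0.25839601  0.16471189]
69 [ 0.40785814 -0.28762855  0.12128745] [ 0.44773898 -0.26094716  0.16410512]
```

Call:
jog_arm --steps '[0.0,0.003,0.03,0,-0.05,0.0,0.007,0.07,0,-0.15,0.0,0.01,0.11,0,-0.29,0.0,0.013,0.155,0,-0.43,0.0,0.016,0.2,0,-0.57,0.0,0.02,0.245,0,-0.71,0.0,0.024,0.29,0,-0.85,0.0,0.027,0.33,0,-0.98,0.0,0.0292,0.3614,0,-1.024,0.0,0.0292,0.3614,0,-1.024]'

```text
clock: 5.3
position: [0.5972, 0.0429, 0.1894]
ee_rot: [-0.237, 0.971, 0.002, 0.0]
ft_force: [-0.2, -0.4, -3.9]
grip_width: 0.221
```

```bash
python3 -c "
from h import *
delta([.5963,.0372,.19])
snap('side','s3');crop('s3',130,90,270,210,5);snap('top','t3');crop('t3',190,100,280,190,7)"
```

```text
t 5.3 tcp [0.5972 0.0429 0.1894] yaw_y deg 117.46 j7 1.696 F [-0.2 -0.4 -3.9] M [-0.05  0.09 -0.01] w 0.221 tilt 0.21
delta tool [ 0.0034 -0.0046 -0.0006]
```

View pics/s3_c130_90.png

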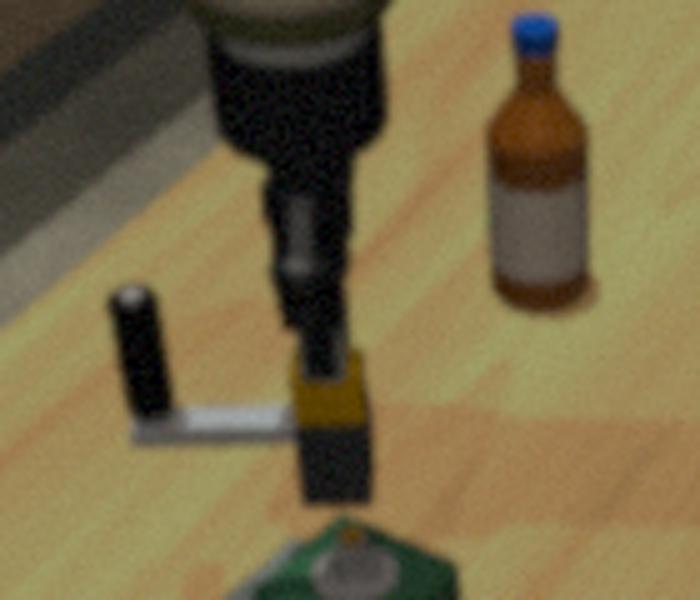

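View pics/t3_c190_100.png

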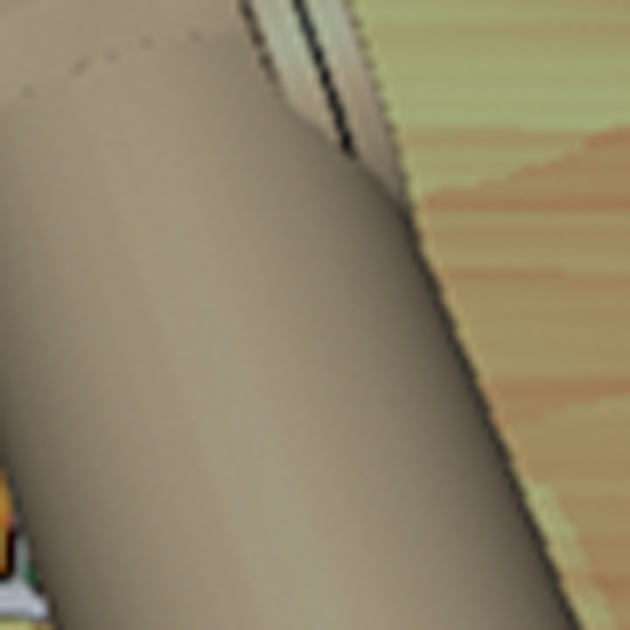

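```bash
python3 -c "
from h import *
delta([.5963,.0372,.16])
f=lambda x,y:(130+(x+.5)/5-.5,90+(y+.5)/5-.5)
o=manip.get_obs();p=o['position'];
# predicted projections
for z in (-.0655,-.0205,.0115): print(px('side',p+[0,0,z]))
from numpy import *
for k in range(4):
  t=radians(27.3+45+90*k); q=px('side',p+[.024*cos(t),.024*sin(t),-.0655]); print('hub corner crop',(q-[130,90]+.5)*5-.5)
q=px('side',[.5963,.0372,.09]);print('pilot',(q-[130,90]+.5)*5-.5)"
```

```text
t 5.4 tcp [0.5965 0.0378 0.1892] yaw_y deg 117.07 j7 1.697 F [ 1.1 -1.1 -3. ] M [-0.11  0.01 -0.01] w 0.218 tilt 0.08
delta tool [ 0.0005 -0.0005  0.0292]
[199.18012433 185.96665961]
[197.81857672 171.59603727]
[196.80486428 160.89668411]
hub corner crop [310.74540341 504.50664752]
hub corner crop [380.43947465 503.54990005]
hub corner crop [384.15198685 459.71150974]
hub corner crop [316.09149712 460.60372065]
pilot [353.79917721 532.60110548]
```

```bash
python3 -c "
from h import *
snap('side','s4');crop('s4',150,140,250,215,8)
o=manip.get_obs();p=o['position'];print(p)
from numpy import *
for k in range(4):
  t=radians(27.1+45+90*k); q=px('side',p+[.024*cos(t),.024*sin(t),-.0655]); print('hub corner crop',(q-[150,140]+.5)*8-.5)
q=px('side',[.5963,.0372,.09]);print('pilot',(q-[150,140]+.5)*8-.5)"
```

```text
[0.59648939 0.0365403  0.1893567 ]
hub corner crop [339.60912007 404.55578002]
hub corner crop [451.00944892 403.27936124]
hub corner crop [457.27806811 333.24379523]
hub corner crop [348.48706911 334.42879028]
pilot [406.37868354 452.46176876]
```

View pics/s4_c150_140.png

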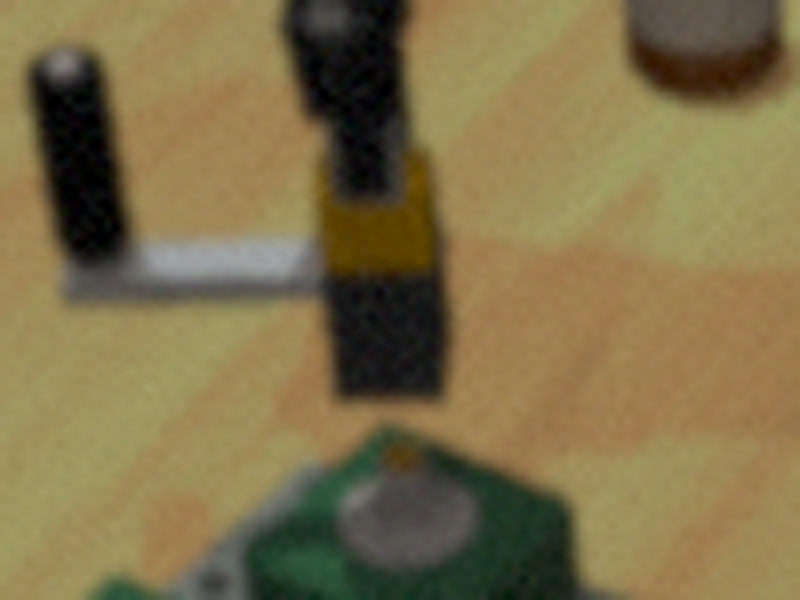

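Call:
jog_arm --steps '[0.0,0.0004,0.0006,0.005,0,0.0,0.0004,0.0006,0.012,0,0.0,0.0004,0.0006,0.02,0,0.0,0.0004,0.0006,0.026,0,0.0,0.0004,0.0006,0.03,0,0.0,0.0004,0.0006,0.032,0,0.0,0.0004,0.0006,0.034,0,0.0,0.0004,0.0006,0.036,0,0.0,0.0004,0.0006,0.036,0,0.0,0.0004,0.0006,0.036,0]'

```text
clock: 6.45
position: [0.5961, 0.0375, 0.1541]
ee_rot: [-0.233, 0.972, -0.0, 0.0]
ft_force: [-0.4, 0.4, -2.9]
grip_width: 0.218
```

```bash
python3 -c "
from h import *
delta([.5958,.037,.128])
snap('side','s5');crop('s5',150,140,250,215,8)
delta([.5958,.037,.128])"
```

```text
t 6.45 tcp [0.5961 0.0375 0.1541] yaw_y deg 117.0 j7 1.679 F [-0.4  0.4 -2.9] M [ 0.03  0.   -0.03] w 0.218 tilt 0.01
delta tool [ 0.0006 -0.0003  0.0261]
t 6.5 tcp [0.5962 0.0375 0.1542] yaw_y deg 117.0 j7 1.679 F [ 0.  -1.1 -3.7] M [0.   0.06 0.04] w 0.218 tilt 0.02
delta tool [ 0.0006 -0.0003  0.0262]
```

View pics/s5_c150_140.png

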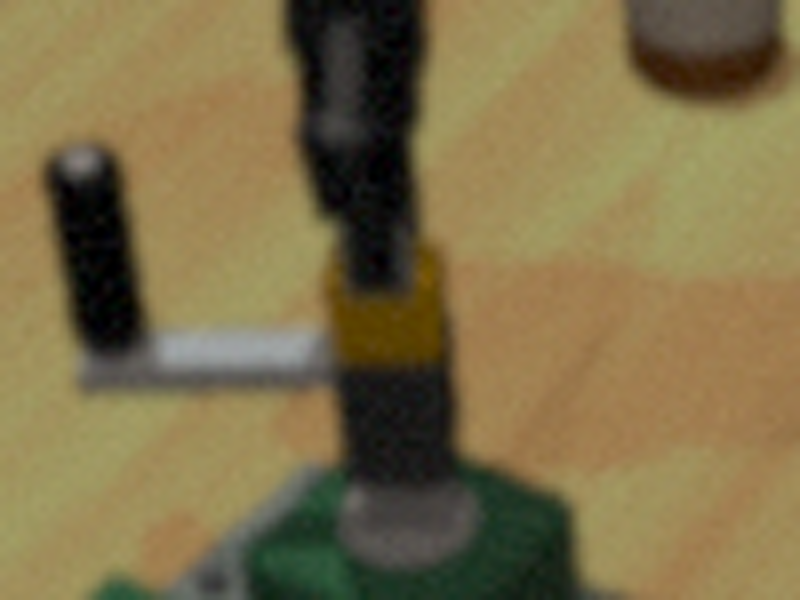

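The hub bottom at crop (400,480) now covers the pilot and no contact force shows. I'll lower it onto the square next.

Call:
jog_arm --steps '[0.0,0.0005,0,0.001,0,0.0,0.0005,0,0.002,0,0.0,0.0005,0,0.003,0,0.0,0.0005,0,0.004,0,0.0,0.0005,0,0.005,0,0.0,0.0005,0,0.006,0,0.0,0.0005,0,0.007,0,0.0,0.0005,0,0.007,0,0.0,0.0005,0,0.007,0,0.0,0.0005,0,0.007,0]'

```text
clock: 7.5
position: [0.5956, 0.0372, 0.147]
ee_rot: [-0.233, 0.972, -0.0, 0.0]
ft_force: [0.6, -0.0, -4.0]
grip_width: 0.216
```

```bash
python3 -c "
from h import *
delta([.5958,.037,.128])"
```

```text
t 7.5 tcp [0.5956 0.0372 0.147 ] yaw_y deg 117.0 j7 1.676 F [ 0.6 -0.  -4. ] M [ 0.03 -0.09  0.02] w 0.216 tilt 0.0
delta tool [-0.     -0.0003  0.019 ]
```

Call:
jog_arm --steps '[0.0,0,0,0.002,0,0.0,0,0,0.004,0,0.0,0,0,0.006,0,0.0,0,0,0.008,0,0.0,0,0,0.01,0,0.0,0,0,0.012,0,0.0,0,0,0.014,0,0.0,0,0,0.016,0,0.0,0,0,0.017,0,0.0,0,0,0.017,0]'

```text
clock: 8.5
position: [0.5956, 0.0372, 0.1298]
ee_rot: [-0.233, 0.972, -0.0, -0.0]
ft_force: [0.2, -0.5, -4.2]
grip_width: 0.219
```

```bash
python3 -c "
from h import *
delta([.5958,.037,.1275])"
```

```text
t 8.5 tcp [0.5956 0.0372 0.1298] yaw_y deg 117.0 j7 1.667 F [ 0.2 -0.5 -4.2] M [ 0.06 -0.05  0.02] w 0.219 tilt 0.01
delta tool [-0.0001 -0.0003  0.0023]
```

Call:
jog_arm --steps '[0.0,0,0,0.001,0,0.0,0,0,0.0015,0,0.0,0,0,0.002,0,0.0,0,0,0.0025,0,0.0,0,0,0.0025,0,0.0,0,0,0.0025,0,0.0,0,0,0.0025,0,0.0,0,0,0.0025,0,0.0,0,0,0.0025,0,0.0,0,0,0.0025,0]' --grip_force 90

```text
clock: 9.5
position: [0.5958, 0.0372, 0.1278]
ee_rot: [-0.233, 0.972, -0.0, 0.0]
ft_force: [-1.4, -0.8, 3.8]
grip_width: 0.197
```

```bash
python3 -c "
from h import *
delta([.5958,.037,.1275])"
```

```text
t 9.5 tcp [0.5958 0.0372 0.1278] yaw_y deg 116.99 j7 1.666 F [-1.4 -0.8  3.8] M [0.02 0.25 0.07] w 0.197 tilt 0.03
delta tool [ 0.0001 -0.0002  0.0003]
```

The crank is fully on, with TCP z at 0.1278 and light contact with the collar. I'll start winding clockwise.

Call:
jog_arm --steps '[0.0,0,0,0,0.07,0.0,0,0,0,0.2,0.0,0,0,0,0.34,0.0,0,0,0,0.48,0.0,0,0,0,0.62,0.0,0,0,0,0.76,0.0,0,0,0,0.9,0.0,0,0,0,1.04,0.0,0,0,0,1.18,0.0,0,0,0,1.32]'

```text
clock: 10.5
position: [0.5957, 0.0378, 0.1277]
ee_rot: [0.414, 0.91, 0.0, 0.0]
ft_force: [-0.7, 0.5, 3.3]
grip_width: 0.198
```

```bash
python3 -c "
from h import *
delta([.5958,.037,.1275])
snap('side','s6');crop('s6',90,120,260,310,4)"
```

```text
t 10.5 tcp [0.5957 0.0378 0.1277] yaw_y deg 41.09 j7 0.419 F [-0.7  0.5  3.3] M [0.17 0.26 0.26] w 0.198 tilt 0.03
delta tool [-0.0006 -0.0005  0.0002]
```

View pics/s6_c90_120.png

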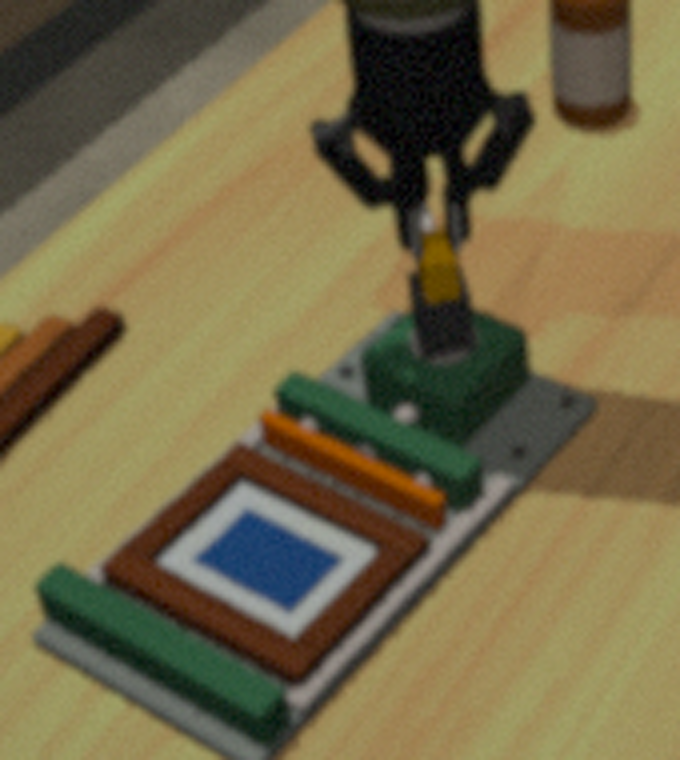

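Call:
jog_arm --steps '[0.0,0,0,0,0.13,0.0,0,0,0,0.27,0.0,0,0,0,0.41,0.0,0,0,0,0.55,0.0,0,0,0,0.69,0.0,0,0,0,0.83,0.0,0,0,0,0.97,0.0,0,0,0,1.11,0.0,0,0,0,1.25,0.0,0,0,0,1.39]'

```text
clock: 11.55
position: [0.5959, 0.0378, 0.1277]
ee_rot: [0.9, 0.435, 0.0, 0.0]
ft_force: [0.0, 0.9, 2.9]
grip_width: 0.198
```

Call:
jog_arm --steps '[0.0,0,0,0,0.13,0.0,0,0,0,0.27,0.0,0,0,0,0.41,0.0,0,0,0,0.55,0.0,0,0,0,0.69,0.0,0,0,0,0.83,0.0,0,0,0,0.97,0.0,0,0,0,1.11,0.0,0,0,0,1.2,0.0,0,0,0,1.2]'

```text
clock: 12.55
position: [0.5959, 0.0376, 0.1277]
ee_rot: [0.989, -0.147, 0.0, -0.0]
ft_force: [0.2, 1.1, 2.9]
grip_width: 0.197
```

```bash
python3 -c "
from h import *
delta([.5958,.037,.1275])
snap('side','s7');crop('s7',90,120,260,310,4)"
```

```text
t 12.55 tcp [0.5959 0.0376 0.1277] yaw_y deg -106.94 j7 -2.049 F [0.2 1.1 2.9] M [0.22 0.01 0.08] w 0.197 tilt 0.04
delta tool [0.0001 0.0006 0.0002]
```

View pics/s7_c90_120.png

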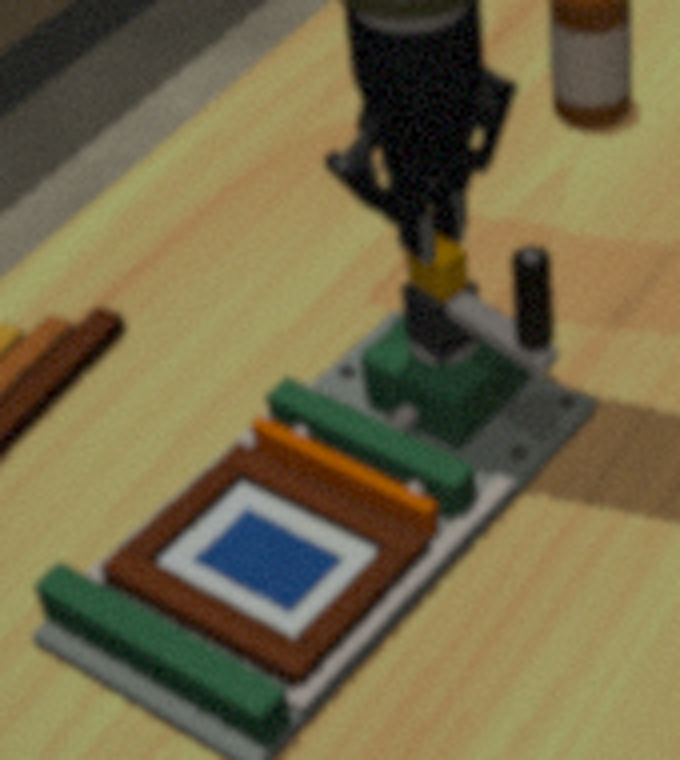

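Call:
jog_arm --steps '[0.075,0,0,0,0,0.075,0,0,0,0,0.075,0,0,0,0,0.075,0,0,0,0,0.075,0,0,0,-0.1,0.075,0,0,0,-0.24,0.075,0,0,0,-0.38,0.075,0,0,0,-0.52,0.075,0,0,0,-0.66,0.075,0,0,0,-0.8]'

```text
clock: 13.6
position: [0.5957, 0.0372, 0.1275]
ee_rot: [0.968, 0.252, -0.0, 0.0]
ft_force: [1.0, -0.2, 0.4]
grip_width: 0.88
```

```bash
python3 -c "
from h import *
delta([.5958,.037,.1275])
snap('side','s8');crop('s8',90,120,260,310,4)"
```

```text
t 13.6 tcp [0.5957 0.0372 0.1275] yaw_y deg -60.84 j7 -1.277 F [ 1.  -0.2  0.4] M [-0.03 -0.01 -0.01] w 0.88 tilt 0.01
delta tool [ 0.      0.0002 -0.    ]
```

View pics/s8_c90_120.png

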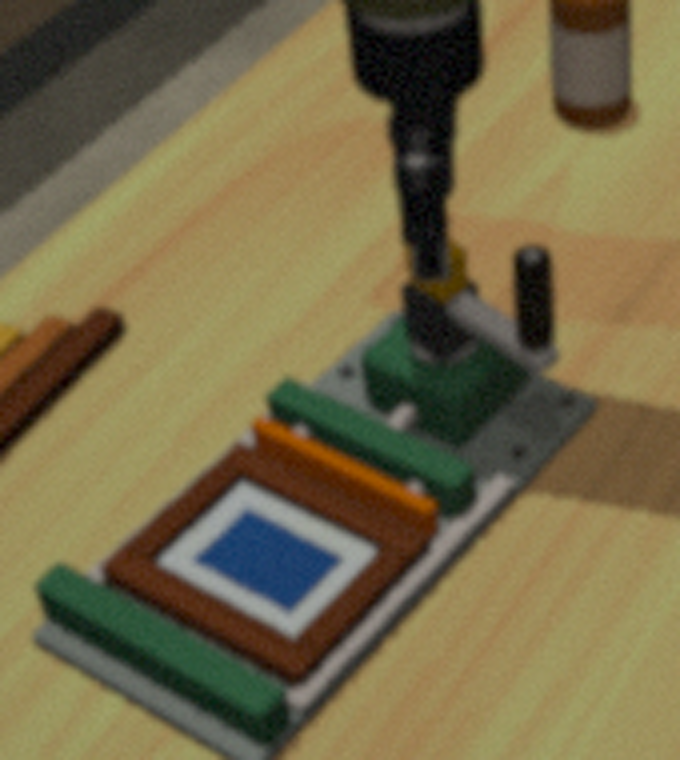

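The crank has stayed on the shaft, handle at crop (535,300), and the fingers are clear, so I'll carry on turning back.

Call:
jog_arm --steps '[0.075,0,0,0,-0.145,0.075,0,0,0,-0.29,0.075,0,0,0,-0.435,0.075,0,0,0,-0.58,0.075,0,0,0,-0.725,0.075,0,0,0,-0.87,0.075,0,0,0,-1.015,0.075,0,0,0,-1.16,0.075,0,0,0,-1.305,0.075,0,0,0,-1.45]'

```text
clock: 14.65
position: [0.5956, 0.0371, 0.1275]
ee_rot: [0.559, 0.829, -0.0, 0.0]
ft_force: [-0.3, 1.1, -0.1]
grip_width: 0.877
```

Call:
jog_arm --steps '[0.075,0,0,0,-0.145,0.075,0,0,0,-0.29,0.075,0,0,0,-0.435,0.075,0,0,0,-0.58,0.075,0,0,0,-0.725,0.075,0,0,0,-0.85,0.05,0,0,0,-0.89,0.0,0,0,0,-0.89,0.0,0,0,0,-0.89,0.0,0,0,0,-0.89]'

```text
clock: 15.65
position: [0.5959, 0.0375, 0.1279]
ee_rot: [0.15, 0.989, 0.0, 0.0]
ft_force: [-1.6, 1.5, 6.9]
grip_width: 0.211
```

```bash
python3 -c "
from h import *
delta([.5958,.037,.1275])"
```

```text
t 15.65 tcp [0.5959 0.0375 0.1279] yaw_y deg 72.77 j7 0.943 F [-1.6  1.5  6.9] M [0.22 0.32 0.13] w 0.211 tilt 0.04
delta tool [-0.0001 -0.0005  0.0004]
```

Call:
jog_arm --steps '[0.0,0,0,0,0.01,0.0,0,0,0,0.1,0.0,0,0,0,0.24,0.0,0,0,0,0.38,0.0,0,0,0,0.52,0.0,0,0,0,0.66,0.0,0,0,0,0.8,0.0,0,0,0,0.94,0.0,0,0,0,1.08,0.0,0,0,0,1.22]'

```text
clock: 16.65
position: [0.5958, 0.0376, 0.128]
ee_rot: [0.691, 0.723, 0.0, 0.0]
ft_force: [-1.1, -0.3, 3.9]
grip_width: 0.197
```

Call:
jog_arm --steps '[0.0,0,0,0,0.14,0.0,0,0,0,0.28,0.0,0,0,0,0.42,0.0,0,0,0,0.56,0.0,0,0,0,0.7,0.0,0,0,0,0.84,0.0,0,0,0,0.98,0.0,0,0,0,1.12,0.0,0,0,0,1.26,0.0,0,0,0,1.4]'

```text
clock: 17.65
position: [0.5957, 0.0377, 0.128]
ee_rot: [0.994, 0.108, 0.0, -0.0]
ft_force: [-0.8, 1.0, 2.9]
grip_width: 0.197
```

Call:
jog_arm --steps '[0.0,0,0,0,0.14,0.0,0,0,0,0.28,0.0,0,0,0,0.42,0.0,0,0,0,0.52,0.0,0,0,0,0.58,0.0,0,0,0,0.6,0.0,0,0,0,0.6,0.075,0,0,0,0.6,0.075,0,0,0,0.6,0.075,0,0,0,0.6]'

```text
clock: 18.65
position: [0.5955, 0.0369, 0.1272]
ee_rot: [0.982, -0.188, -0.0, 0.0]
ft_force: [0.1, 0.3, 0.1]
grip_width: 0.702
```

```bash
python3 -c "
from h import *
delta([.5958,.037,.1275])
snap('side','s9');crop('s9',90,120,260,310,4)"
```

```text
t 18.65 tcp [0.5955 0.0369 0.1272] yaw_y deg -111.62 j7 -2.126 F [0.1 0.3 0.1] M [ 0.01  0.03 -0.01] w 0.702 tilt 0.03
delta tool [ 0.0002 -0.0002 -0.0003]
```

View pics/s9_c90_120.png

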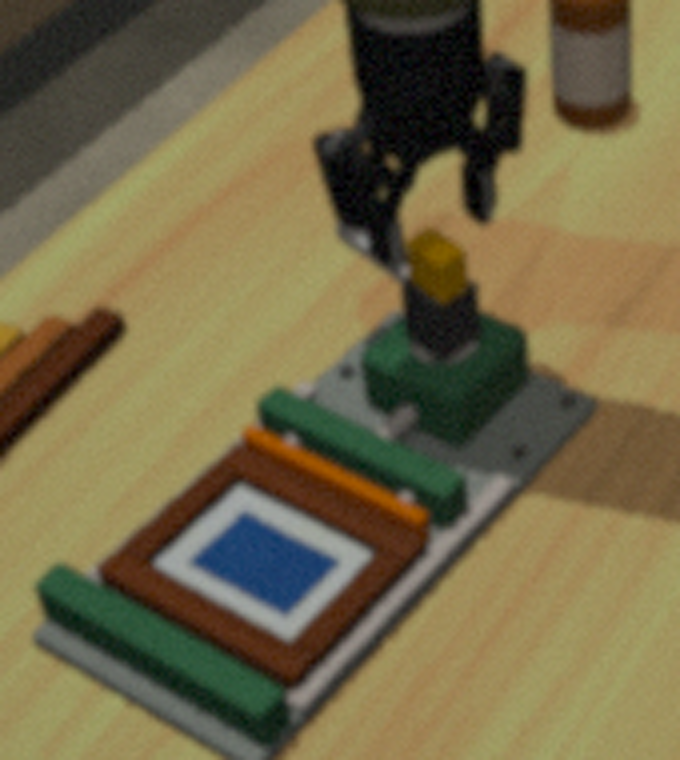

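```bash
python3 - <<'E'
from h import *
a=lambda x,y,s,oy:(90+(x+.5)/s-.5,oy+(y+.5)/s-.5)
yax=np.array([.127,.992]);o=np.array([.5958,.0372])
L=[('s0',372,162,5,180),('s0',606,268,5,180),('s6',290,373,4,120),('s6',480,463,4,120),('s9',272,390,4,120),('s9',465,485,4,120)]
for f,x,y,s,oy in L:
  p=atz('side',*a(x,y,s,oy),.048)[:2];print(f,p.round(4),'clamp y',((p-o)@yax).round(4))
C={}
for f in('s0','s6','s9'):
  c=cloud('side',np.load(f'pics/{f}.npy'));q=c.reshape(-1,3);r=q[:,:2]-o
  y=r@yax;x=r@np.array([yax[1],-yax[0]])
  m=(abs(x)<.06)&(y>.05)&(y<.14)&(abs(q[:,2]-.048)<.003);
  print(f,'jaw top y',np.percentile(y[m],[2,50,98]).round(4),m.sum())
  m=(abs(x)<.06)&(y>.22)&(y<.3)&(abs(q[:,2]-.048)<.003);print('fence top',np.percentile(y[m],[2,50,98]).round(4))
  m=(abs(x)<.06)&(y>.09)&(y<.245)&(abs(q[:,2]-.030)<.0025);print('frame top',np.percentile(y[m],[2,50,98]).round(4))
E
```

```text
s0 [0.6753 0.091 ] clamp y 0.0634
s0 [0.5303 0.104 ] clamp y 0.0579
s6 [0.6777 0.0958] clamp y 0.0685
s6 [0.5292 0.1115] clamp y 0.0653
s9 [0.6789 0.1137] clamp y 0.0865
s9 [0.5282 0.1312] clamp y 0.0846
s0 jaw top y [0.0607 0.0721 0.0832] 315
fence top [0.2567 0.2673 0.2759]
frame top [0.1004 0.1783 0.2386]
s6 jaw top y [0.0638 0.075  0.0859] 300
fence top [0.2569 0.2661 0.2761]
frame top [0.1041 0.1782 0.2385]
s9 jaw top y [0.0806 0.0922 0.1027] 321
fence top [0.2567 0.2662 0.2758]
frame top [0.1008 0.1764 0.2412]
```

```bash
cat > m.py <<'E'
from h import *
import sys
yax=np.array([.127,.992]);o=np.array([.5958,.0372])
def meas(f):
  im=cv2.imread(f'pics/{f}.png').astype(int);c=cloud('side',np.load(f'pics/{f}.npy'))
  r=c[...,:2]-o;y=r@yax;x=r@np.array([yax[1],-yax[0]]);z=c[...,2]
  b,g,rr=im[...,0],im[...,1],im[...,2]
  org=(rr>120)&(g<.68*rr)&(g>.35*rr)&(b<.3*rr)&(y>.07)&(y<.16)&(abs(x)<.06)
  w=org&(z>.034)&(z<.040); print(f,'pad',org.sum(),'z',np.percentile(z[org],[5,95]).round(4),'y top band',np.percentile(y[w],[5,50,95]).round(4) if w.sum() else None,'face y',np.median(y[org&(z<.037)]).round(4))
  for s in(-1,1):
    k=org&(s*x>.02);print('   side',s,'front y95',np.percentile(y[k],[50,90,97]).round(4))
  m=(abs(x)<.06)&(y>.05)&(y<.16)&(abs(z-.048)<.003);print('  jaw top y',y[m].mean().round(4))
  m=(b>100)&(b>1.6*rr)&(y>.12)&(y<.24)&(abs(x)<.06);
  q=np.stack([x[m],y[m]],1);print('  blue print centre',q.mean(0).round(4),cv2.minAreaRect((q*1000).astype('f4')))
for f in sys.argv[1:]: meas(f)
E
python3 m.py s0 s6 s7 s9
```

```text
s0 pad 132 z [0.0393 0.0442] y top band [0.0909 0.0939 0.0989] face y 0.0808
   side -1 front y95 [0.0968 0.0996 0.1007]
   side 1 front y95 [0.0974 0.1011 0.102 ]
  jaw top y 0.0724
  blue print centre [-0.0002  0.1767] ((-2.3319435119628906, 177.8309326171875), (71.88101959228516, 45.33892822265625), 2.090019464492798)
s6 pad 141 z [0.039 0.044] y top band [0.0935 0.101  0.1035] face y 0.0851
   side -1 front y95 [0.0997 0.1028 0.1034]
   side 1 front y95 [0.1011 0.1047 0.1051]
  jaw top y 0.0753
  blue print centre [-0.0026  0.1775] ((-1.6602973937988281, 176.63560485839844), (72.71240234375, 45.32734298706055), 1.328410267829895)
s7 pad 149 z [0.0393 0.0441] y top band [0.1014 0.1086 0.1115] face y 0.0921
   side -1 front y95 [0.1075 0.1112 0.1122]
   side 1 front y95 [0.1088 0.1127 0.113 ]
  jaw top y 0.0829
  blue print centre [-0.0024  0.1775] ((-1.8532333374023438, 177.64588928222656), (72.79153442382812, 45.890167236328125), 0.531611442565918)
s9 pad 151 z [0.0389 0.0445] y top band [0.1123 0.1176 0.1204] face y 0.1015
   side -1 front y95 [0.1162 0.1198 0.1209]
   side 1 front y95 [0.1175 0.1211 0.1222]
  jaw top y 0.0922
  blue print centre [-0.0024  0.1805] ((-1.7723617553710938, 180.912841796875), (71.83917999267578, 46.46843719482422), 0.014804746024310589)
```

Jaw travel so far is about 20 mm. The jaw now reads about 0.0245 and about 20 mm (400°) remains, so I'll turn back half a turn and regrasp.

Call:
jog_arm --steps '[0.075,0,0,0,-0.1,0.075,0,0,0,-0.24,0.075,0,0,0,-0.385,0.075,0,0,0,-0.53,0.075,0,0,0,-0.675,0.075,0,0,0,-0.82,0.075,0,0,0,-0.965,0.075,0,0,0,-1.11,0.075,0,0,0,-1.255,0.075,0,0,0,-1.4]'

```text
clock: 19.7
position: [0.5956, 0.0371, 0.1274]
ee_rot: [0.871, 0.492, -0.0, 0.0]
ft_force: [0.4, 0.4, 0.2]
grip_width: 0.876
```

Call:
jog_arm --steps '[0.075,0,0,0,-0.145,0.075,0,0,0,-0.29,0.075,0,0,0,-0.435,0.075,0,0,0,-0.58,0.075,0,0,0,-0.725,0.075,0,0,0,-0.87,0.075,0,0,0,-1.015,0.075,0,0,0,-1.16,0.075,0,0,0,-1.305,0.075,0,0,0,-1.45]'

```text
clock: 20.7
position: [0.5956, 0.037, 0.1274]
ee_rot: [0.325, 0.946, -0.0, 0.0]
ft_force: [-0.8, -0.3, -0.0]
grip_width: 0.877
```

Call:
jog_arm --steps '[0.075,0,0,0,-0.14,0.075,0,0,0,-0.25,0.075,0,0,0,-0.29,0.05,0,0,0,-0.29,0.0,0,0,0,-0.29,0.0,0,0,0,-0.29,0.0,0,0,0,-0.29,0.0,0,0,0,-0.29,0.0,0,0,0,-0.29,0.0,0,0,0,-0.29]'

```text
clock: 21.7
position: [0.5959, 0.0376, 0.128]
ee_rot: [0.188, 0.982, 0.0, 0.0]
ft_force: [-0.7, 1.6, 4.9]
grip_width: 0.195
```

```bash
python3 -c "
from h import *
delta([.5958,.037,.1275])"
```

```text
t 21.7 tcp [0.5959 0.0376 0.128 ] yaw_y deg 68.3 j7 0.871 F [-0.7  1.6  4.9] M [0.24 0.21 0.14] w 0.195 tilt 0.05
delta tool [-0.0001 -0.0006  0.0005]
```

Call:
jog_arm --steps '[0.0,0,0,0,0.07,0.0,0,0,0,0.2,0.0,0,0,0,0.34,0.0,0,0,0,0.48,0.0,0,0,0,0.62,0.0,0,0,0,0.76,0.0,0,0,0,0.9,0.0,0,0,0,1.04,0.0,0,0,0,1.18,0.0,0,0,0,1.32]'

```text
clock: 22.7
position: [0.5958, 0.0376, 0.128]
ee_rot: [0.753, 0.658, 0.0, 0.0]
ft_force: [-1.7, 0.5, 5.7]
grip_width: 0.198
```

Call:
jog_arm --steps '[0.0,0,0,0,0.14,0.0,0,0,0,0.28,0.0,0,0,0,0.42,0.0,0,0,0,0.56,0.0,0,0,0,0.7,0.0,0,0,0,0.84,0.0,0,0,0,0.98,0.0,0,0,0,1.12,0.0,0,0,0,1.26,0.0,0,0,0,1.4]'

```text
clock: 23.7
position: [0.5958, 0.0377, 0.128]
ee_rot: [1.0, 0.019, 0.0, -0.0]
ft_force: [-1.9, 0.7, 5.2]
grip_width: 0.195
```

Call:
jog_arm --steps '[0.0,0,0,0,0.14,0.0,0,0,0,0.28,0.0,0,0,0,0.42,0.0,0,0,0,0.5,0.0,0,0,0,0.5,0.0,0,0,0,0.5,0.075,0,0,0,0.5,0.075,0,0,0,0.5,0.075,0,0,0,0.5,0.075,0,0,0,0.5]'

```text
clock: 24.7
position: [0.5956, 0.0371, 0.1274]
ee_rot: [0.974, -0.227, -0.0, 0.0]
ft_force: [0.3, -0.3, -0.1]
grip_width: 0.864
```

```bash
python3 -c "
from h import *
delta([.5958,.037,.1275])
snap('side','s10');crop('s10',90,120,260,310,4)"; python3 m.py s10
```

```text
t 24.7 tcp [0.5956 0.0371 0.1274] yaw_y deg -116.21 j7 -2.202 F [ 0.3 -0.3 -0.1] M [0.04 0.03 0.04] w 0.864 tilt 0.01
delta tool [ 0.0002 -0.     -0.0001]
s10 pad 150 z [0.0393 0.0438] y top band [0.1204 0.1266 0.1293] face y nan
   side -1 front y95 [0.125  0.1291 0.1299]
   side 1 front y95 [0.127  0.1301 0.1307]
  jaw top y 0.1014
  blue print centre [-0.0026  0.1899] ((-1.906768798828125, 189.9965362548828), (71.89152526855469, 46.13145065307617), 1.8622357845306396)
  return _methods._mean(a, axis=axis, dtype=dtype,
  ret = ret.dtype.type(ret / rcount)
```

View pics/s10_c90_120.png

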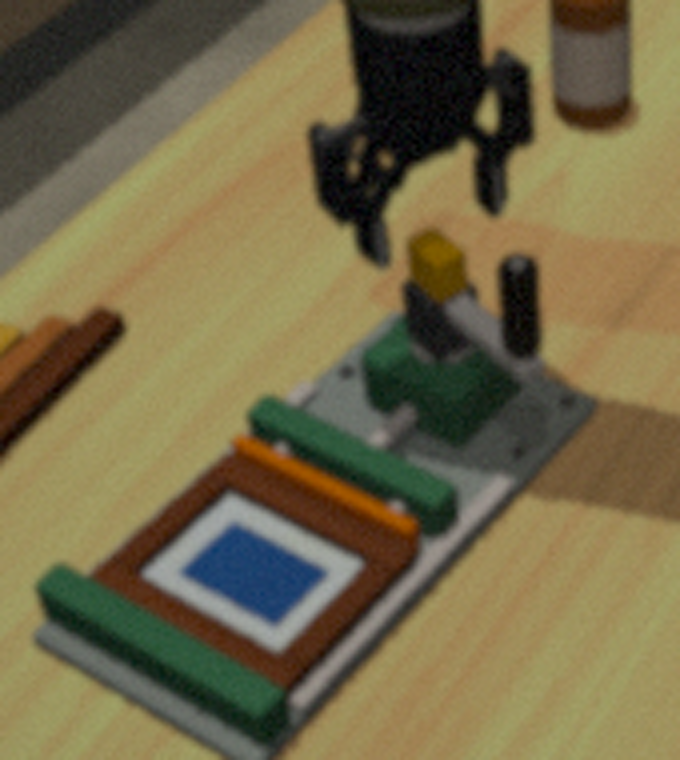

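Jaw top has gone from 0.0724 to 0.1014, so the jaw is at about 0.0335. The frame at crop (255,575) is nearly at the fence. About one more half turn or slightly over is needed.

Call:
jog_arm --steps '[0.075,0,0,0,-0.1,0.075,0,0,0,-0.24,0.075,0,0,0,-0.385,0.075,0,0,0,-0.53,0.075,0,0,0,-0.675,0.075,0,0,0,-0.82,0.075,0,0,0,-0.965,0.075,0,0,0,-1.11,0.075,0,0,0,-1.255,0.075,0,0,0,-1.4]'

```text
clock: 25.75
position: [0.5957, 0.0371, 0.1275]
ee_rot: [0.89, 0.457, -0.0, 0.0]
ft_force: [0.0, -0.0, -0.0]
grip_width: 0.873
```

Call:
jog_arm --steps '[0.075,0,0,0,-0.145,0.075,0,0,0,-0.29,0.075,0,0,0,-0.435,0.075,0,0,0,-0.58,0.075,0,0,0,-0.725,0.075,0,0,0,-0.87,0.075,0,0,0,-1.015,0.075,0,0,0,-1.16,0.075,0,0,0,-1.305,0.075,0,0,0,-1.45]'

```text
clock: 26.75
position: [0.5957, 0.0371, 0.1275]
ee_rot: [0.363, 0.932, -0.0, 0.0]
ft_force: [0.2, -0.3, -0.1]
grip_width: 0.883
```

Call:
jog_arm --steps '[0.075,0,0,0,-0.14,0.075,0,0,0,-0.25,0.075,0,0,0,-0.29,0.05,0,0,0,-0.29,0.0,0,0,0,-0.29,0.0,0,0,0,-0.29,0.0,0,0,0,-0.29,0.0,0,0,0,-0.29,0.0,0,0,0,-0.29,0.0,0,0,0,-0.29]'

```text
clock: 27.75
position: [0.5959, 0.0376, 0.128]
ee_rot: [0.227, 0.974, 0.0, 0.0]
ft_force: [-0.8, 1.4, 5.4]
grip_width: 0.197
```

Call:
jog_arm --steps '[0.0,0,0,0,0.07,0.0,0,0,0,0.2,0.0,0,0,0,0.34,0.0,0,0,0,0.48,0.0,0,0,0,0.62,0.0,0,0,0,0.76,0.0,0,0,0,0.9,0.0,0,0,0,1.04,0.0,0,0,0,1.18,0.0,0,0,0,1.32]'

```text
clock: 28.75
position: [0.5958, 0.0375, 0.128]
ee_rot: [0.778, 0.628, 0.0, 0.0]
ft_force: [-0.8, 0.6, 6.0]
grip_width: 0.195
```

Call:
jog_arm --steps '[0.0,0,0,0,0.14,0.0,0,0,0,0.28,0.0,0,0,0,0.42,0.0,0,0,0,0.56,0.0,0,0,0,0.7,0.0,0,0,0,0.84,0.0,0,0,0,0.98,0.0,0,0,0,1.1,0.0,0,0,0,1.2,0.0,0,0,0,1.2]'

```text
clock: 29.75
position: [0.5958, 0.0376, 0.1281]
ee_rot: [0.997, 0.08, 0.0, 0.0]
ft_force: [-2.1, 0.6, 6.0]
grip_width: 0.195
```

```bash
python3 -c "
from h import *
delta([.5958,.037,.1275])
snap('side','s11');crop('s11',90,120,260,310,4)"; python3 m.py s11 2>/dev/null
```

```text
t 29.75 tcp [0.5958 0.0376 0.1281] yaw_y deg -80.85 j7 -1.609 F [-2.1  0.6  6. ] M [0.17 0.41 0.13] w 0.195 tilt 0.03
delta tool [-0.0001  0.0006  0.0006]
s11 pad 153 z [0.0395 0.0442] y top band [0.1235 0.1272 0.1294] face y 0.1151
   side -1 front y95 [0.1285 0.1328 0.1335]
   side 1 front y95 [0.1308 0.1345 0.1354]
  jaw top y 0.1083
  blue print centre [-0.0025  0.1937] ((-1.8735504150390625, 193.3392333984375), (72.45419311523438, 46.10664749145508), 2.3403780460357666)
```

View pics/s11_c90_120.png

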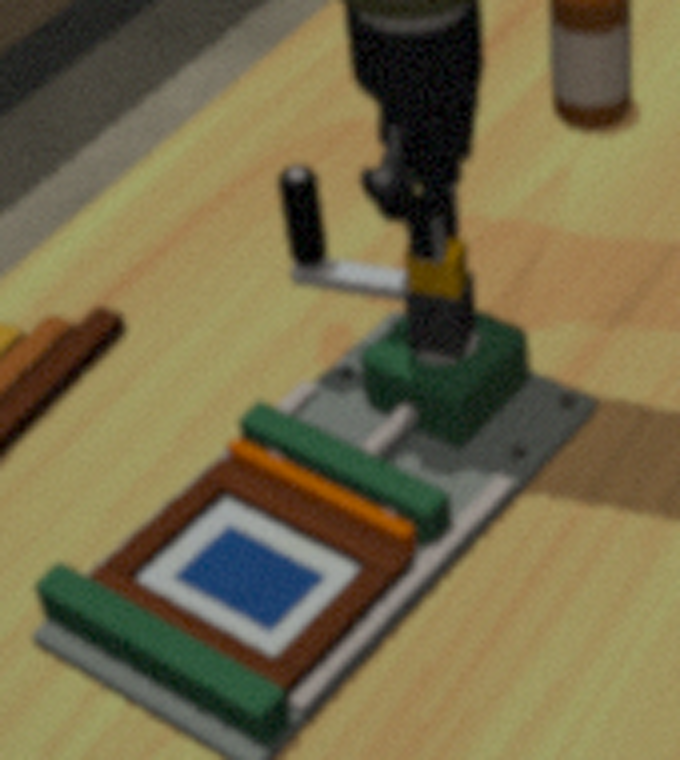

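The pad-to-jaw offset has shrunk from about 28.7 mm to 25.8 mm, so the pad is in by about 2.9 mm. The frame moved only 3.8 mm while the jaw moved 6.9 mm, which agrees. About 0.6 rad more is needed.

Call:
jog_arm --steps '[0.0,0,0,0,0.1,0.0,0,0,0,0.2,0.0,0,0,0,0.3,0.0,0,0,0,0.4,0.0,0,0,0,0.5,0.0,0,0,0,0.6,0.0,0,0,0,0.6,0.0,0,0,0,0.6,0.0,0,0,0,0.6,0.0,0,0,0,0.6]'

```text
clock: 30.8
position: [0.5958, 0.0377, 0.1281]
ee_rot: [0.976, -0.217, 0.0, -0.0]
ft_force: [-1.9, 0.9, 5.8]
grip_width: 0.197
```

```bash
python3 -c "
from h import *
delta([.5958,.037,.1275])
snap('side','s12');snap('side','s12b')"; python3 m.py s12 s12b 2>/dev/null
```

```text
t 30.8 tcp [0.5958 0.0377 0.1281] yaw_y deg -115.03 j7 -2.182 F [-1.9  0.9  5.8] M [0.3  0.38 0.13] w 0.197 tilt 0.03
delta tool [0.0003 0.0006 0.0006]
s12 pad 151 z [0.0391 0.0437] y top band [0.1236 0.1282 0.1328] face y 0.119
   side -1 front y95 [0.1284 0.1323 0.1326]
   side 1 front y95 [0.1301 0.1337 0.1345]
  jaw top y 0.1101
  blue print centre [-0.0027  0.1937] ((-2.505523681640625, 193.3043212890625), (72.3470687866211, 45.4780387878418), 0.4514232575893402)
s12b pad 153 z [0.0396 0.0446] y top band [0.1241 0.1299 0.1328] face y nan
   side -1 front y95 [0.1292 0.1325 0.1333]
   side 1 front y95 [0.1309 0.1342 0.1352]
  jaw top y 0.1103
  blue print centre [-0.0027  0.1937] ((-2.464691162109375, 193.17349243164062), (73.5534896850586, 45.21976852416992), 1.4297388792037964)
```

The pad is now in by about 5 mm and the frame has not moved, so it is against the fence. I'll let go and lift off.

Call:
jog_arm --steps '[0.08,0,0,0,0,0.08,0,0,0,0,0.08,0,0,0,0,0.08,0,0,0,0,0.08,0,0,0,0,0.08,0,0,-0.01,0,0.08,0,0,-0.03,0,0.08,0,0,-0.06,0,0.08,0,0,-0.1,0,0.08,0,0,-0.13,0]'

```text
clock: 31.9
position: [0.5959, 0.0373, 0.2608]
ee_rot: [0.976, -0.217, 0.001, -0.0]
ft_force: [0.1, -0.4, -0.4]
grip_width: 0.934
```

Call:
jog_arm --steps '[0.08,0,0.02,-0.02,0,0.08,0,0.05,-0.04,0,0.08,0,0.09,-0.05,0,0.08,0,0.13,-0.05,0,0.08,0,0.17,-0.05,0,0.08,0,0.2,-0.05,0,0.08,0,0.2,-0.05,0,0.08,0,0.2,-0.05,0,0.08,0,0.2,-0.05,0,0.08,0,0.2,-0.05,0]'

```text
clock: 32.9
position: [0.5114, -0.1426, 0.3076]
ee_rot: [0.976, -0.216, 0.0, -0.0]
ft_force: [0.3, 0.2, 0.4]
grip_width: 0.935
```

```bash
python3 -c "
from h import *
delta([.5958,.037,.1275])
snap('side','s13');crop('s13',90,120,260,310,4);snap('top','t13');crop('t13',110,100,260,210,5)
c=cloud('side',np.load('pics/s13.npy'))
m=(abs(c[...,0]-.596)<.03)&(abs(c[...,1]-.037)<.03)&(c[...,2]>.12)&(c[...,2]<.16);print('grip top z (want .139)',np.percentile(c[m][:,2],[50,90]),c[m].mean(0))"; python3 m.py s13 2>/dev/null
```

```text
t 32.9 tcp [ 0.5114 -0.1426  0.3076] yaw_y deg -114.93 j7 -1.82 F [0.3 0.2 0.4] M [ 0.05 -0.01  0.03] w 0.935 tilt 0.01
delta tool [ 0.0008 -0.1984  0.1801]
grip top z (want .139) [0.13715157 0.14086163] [0.59308341 0.04425553 0.13415282]
s13 pad 142 z [0.0391 0.0437] y top band [0.1238 0.1296 0.1316] face y 0.1216
   side -1 front y95 [0.1288 0.1316 0.1334]
   side 1 front y95 [0.1298 0.1337 0.1338]
  jaw top y 0.11
  blue print centre [-0.0021  0.1935] ((-2.225269317626953, 193.22654724121094), (45.024288177490234, 70.22610473632812), 88.85992431640625)
```

View pics/s13_c90_120.png

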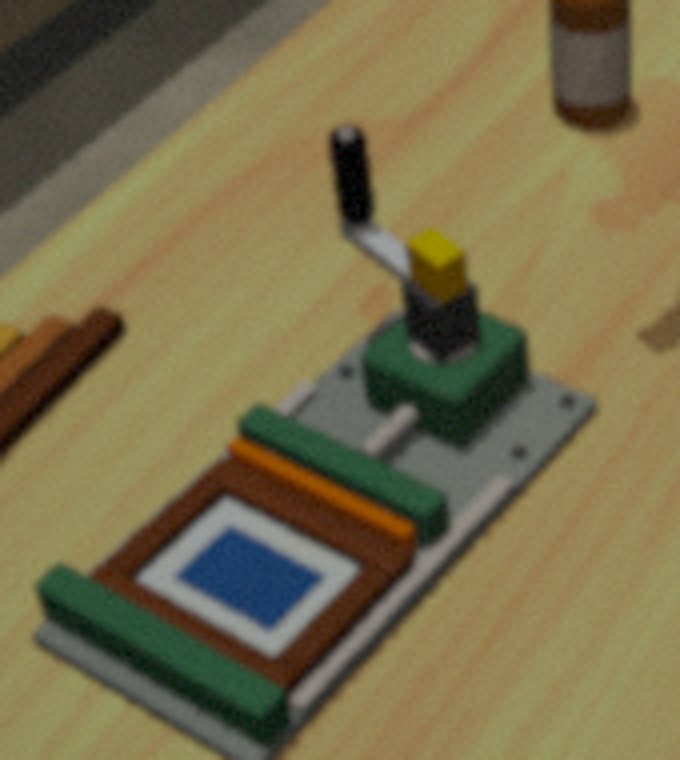

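View pics/t13_c110_100.png

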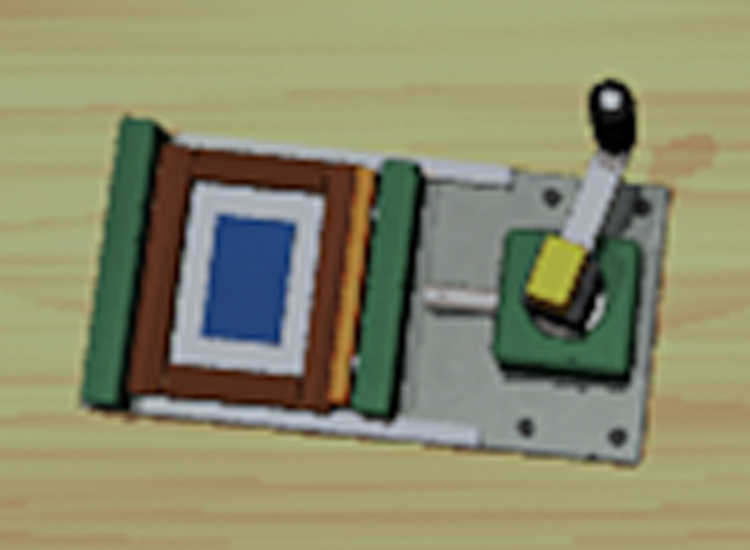

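The top view shows the frame flush with the fence and the crank down on the collar. I'll cross-check the pad compression in the top images.

```bash
python3 - <<'E'
from h import *
yax=np.array([.127,.992]);xax=np.array([.992,-.127]);o=np.array([.5958,.0372])
for n in ('top','side'):
 for f in {'top':('t0','t13'),'side':('s0','s10','s11','s13')}[n]:
  im=cv2.imread(f'pics/{f}.png').astype('f4')
  ys=np.arange(.05,.16,.00025);xs=np.linspace(-.045,.045,61)
  def prof(z):
    P=np.array([[px(n,[*(o+yax*y+xax*x),z]) for x in xs] for y in ys]).astype('f4')
    return cv2.remap(im,P[...,0],P[...,1],cv2.INTER_LINEAR)
  # orange-ness at pad top z .040
  a=prof(.040); org=(a[...,2]-a[...,1])-0.0*a[...,0]; sat=(a[...,1]-a[...,0])
  s=np.clip(np.minimum(org,sat),0,None); 
  g=prof(.048);gr=g[...,1]-g[...,2]
  res=[]
  for i in range(0,61,5):
    w=s[:,i];k=w>.5*w.max();wy=ys[k];h=gr[:,i];q=ys[h>.5*h.max()]
    res.append((wy.max(),q.min(),q.max()))
  print(f,'pad front, jaw back, jaw front',np.median(res,0).round(4), 'pad-jaw',np.round(np.median([r[0]-r[1] for r in res]),4), np.round(np.median([r[0]-r[2] for r in res]),4))
E
```

```text
Traceback (most recent call last):
  File "h.py", line 14, in px
    c=manip.calibration(n);K=np.array(c['mtx']);T=np.array(c['world_to_cam']);q=K@(T[:3,:3]@np.array(P)+T[:3,3]);return q[:2]/q[2]
ValueError: time passes only in moves, steps and waits
```

```bash
python3 - <<'E'
from h import *
yax=np.array([.127,.992]);xax=np.array([.992,-.127]);o=np.array([.5958,.0372])
for n in ('top','side'):
 c=manip.calibration(n);K=np.array(c['mtx']);T=np.array(c['world_to_cam'])
 for f in {'top':('t0','t13'),'side':('s0','s10','s11','s13')}[n]:
  im=cv2.imread(f'pics/{f}.png').astype('f4')
  ys=np.arange(.05,.16,.00025);xs=np.linspace(-.045,.045,61)
  def prof(z):
    Y,X=np.meshgrid(ys,xs,indexing='ij')
    W=np.stack([o[0]+yax[0]*Y+xax[0]*X,o[1]+yax[1]*Y+xax[1]*X,0*X+z],-1)
    q=(W@T[:3,:3].T+T[:3,3])@K.T;P=(q[...,:2]/q[...,2:]).astype('f4')
    return cv2.remap(im,P[...,0],P[...,1],cv2.INTER_LINEAR)
  a=prof(.041);s=np.clip(np.minimum(a[...,2]-a[...,1],a[...,1]-a[...,0]),0,None)
  g=prof(.048);gr=g[...,1]-g[...,2]
  res=[]
  for i in range(0,61,5):
    w=s[:,i];wy=ys[w>.5*w.max()];h=gr[:,i];q=ys[h>.5*h.max()]
    res.append((wy.max(),q.min(),q.max()))
  r=np.array(res);print(f,np.median(r,0).round(4),'pad-jaw back',np.median(r[:,0]-r[:,1]).round(4),'front',np.median(r[:,0]-r[:,2]).round(4))
E
```

```text
t0 [0.0988 0.0575 0.1598] pad-jaw back 0.041 front -0.061
t13 [0.1325 0.0955 0.116 ] pad-jaw back 0.037 front 0.0168
s0 [0.1058 0.0583 0.0853] pad-jaw back 0.0468 front 0.021
s10 [0.134  0.0893 0.1138] pad-jaw back 0.0443 front 0.0203
s11 [0.1375 0.0968 0.1203] pad-jaw back 0.0408 front 0.0168
s13 [0.137  0.0985 0.1205] pad-jaw back 0.0385 front 0.016
```

```bash
python3 -c "
from h import *
print(manip.hand_in())"
```

```text
the job is handed in; nothing more can be done
None
```

I fitted the smaller crank on the square shaft and wound it clockwise about 760°. Then I let go, backed the arm well clear and handed the job in at about 33 s of the 72 s allowed; it gave no verdict.

**Fit:** From both views I read the shaft's square at about 27°. At that angle the crank slid straight down to the collar. I wound in four strokes, gripping the yellow block and turning back half a turn each time.

**Last checks, with the gripper off:**
- **Crank:** The grip top reads about 137–141 mm high, and fully down it should be 139 mm. It was standing upright and still in the last pictures.
- **Jaw and frame:** The jaw moved about 38 mm in total. The frame stopped moving while the jaw still advanced, looks flush with the fence, and measures square to about 1–2°. The limit is about 1.7° and that reading has about 2° of noise, so squareness rests mostly on the flush contact.
- **Pad:** Most estimates put it about 4–5.4 mm in, and my best figure is about 5 mm. The methods disagree: top view about 4 mm, side view about 5 mm by pad and frame travel. One rough side-view edge reading gave 6–8 mm, which I set aside as noise, though its upper end is past the 7.2 mm limit.
- **Jar, bottle and brush:** I did not go near them, but I did not measure them again at the end.

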